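# Stow four closed lab containers in their matching foam nests

## Robot

A 7-joint arm with a two-finger parallel gripper is mounted at the origin on the work surface. World frame = base frame: x ahead of the robot, y to its left, z up, the work surface at z = 0. Lengths are in mm, angles in rad, forces in N, time in s.
With the tool pointing down it reaches from about 400 to 875 mm from the base axis. Payload 4.4 kg.
Tool frame: the origin (TCP) lies at the very end of the fingers, on their centre line; the grasp point (between the pads) lies 19 mm behind it; z points along the fingers, y is the line along which they close (so a half turn about z gives the same grasp; the last joint's range is limited). The gripper opens to 85 mm and grips with 20 to 120 N. Pads are 22 mm wide; open, the fingers measure 114 mm over their backs; the gripper's body (76 mm by 85 mm) begins 54 mm behind the grasp point. The pads swing forward as they close: fully open they stand 13 mm farther back than shut.
Start: joints at [-1.346, 0.628, 0.038, 1.517, -0.027, 0.996, -0.02], TCP at [186.343, 622.731, 231.313] pointing down, gripper open.
Joint ranges: [-3.06, 3.06], [-0.37, 2.12], [-1.25, 1.32], [0.18, 2.47], [-1.1, 4.24], [0.23, 1.98], [-2.94, 2.94]. Speed limits (rad/s): [2.57, 2.57, 3.14, 3.14, 3.14, 3.14, 3.14].

## Interface

Orientations are given as [roll, pitch, yaw] about the fixed x, y, z axes, in that order (R = Rz(yaw) Ry(pitch) Rx(roll)).
In Python, from cell import ctrl gives the robot as it stands.
- The arm moves only by the tool jog_arm, never from a script. Its argument "plan" is a list of rows, each an object of numbers: "tx", "ty", "tz": the shift along the tool's x, y, z as a fraction of full scale; "wx", "wy", "wz": the turn, a rotation vector about the tool's x, y, z as a fraction of full scale; "claw": the closure, from 0 (fully open) to 1 (shut). In form: [{"tx": .., "ty": .., "tz": .., "wx": .., "wy": .., "wz": .., "claw": ..}, ...]. A call has 1 to 12 rows; each row is the pose to reach, as a shift and turn from the pose commanded when the call began, along the tool's axes at that moment; what a row does not reach only later rows make up. Full scale, the value 1, is 300 mm for a shift and 90 degrees for a turn. A row lasts 1/10 s, in which the tool goes at most 50 mm and 8.59 degrees, less where a joint would pass 70% of its speed; a pose out of reach is approached as far as the arm can. A call with a number of a shift or a turn outside -1 to 1 is refused whole. A call with a gripper value outside its range is refused whole. The fingers move at their own pace and stop on an object; the grip force is fixed at half the most. Time passes only in rows, so rows that repeat a pose let the fingers close. It gives the time, the measured TCP pose, the force, the opening and the grip force at its end, in the units of the state.
- ctrl.read_state(): the state, without advancing time (a new reading comes with each control period).
- ctrl.get_image(name): name is "scene" or "top" or "wrist"; returns a dict with "img" (384x512x3 uint8, red, green, blue), "depth" (384x512 float32, mm along the optical axis (not along the pixel's ray), 0 where there is no reading), "fx", "fy", "cx", "cy" (pixels), "position" and "orientation" of the camera in the world; the wrist camera has in their place "hand_eye" (4x4, takes a point from camera to tool coordinates, whose origin is the TCP and whose axes are the flange's). Camera axes: x right, y down, z forward; pixel columns grow to the right and rows downward; lengths in mm; the calibration is good to about 2 mm. The wrist camera is an equidistant fisheye: a pixel r from the principal point sees the ray r / f radians off the axis. A picture is of the moment at which its call begins: read the wrist's pose just before it.
- ctrl.finish_job(): hands the job in; it is judged then, once.
Trained networks look in a picture, given as the dict that the camera call returned (one of the last four; its "shot" number tells which), for a name from the list of things; names that differ only in an ending like _2 or _b are one class to them, and where a whole thing is asked for, a point or a joint stands for the part that bears it (a point fixed in the world has none). Each returns a list of dicts, best first, with "score" (0 to 1); they miss things now and then, are a little off and sometimes report something else, mostly with a low value. They report only what shows in the picture. A call takes as long as a camera call. They do not tell look-alikes from the thing itself.
- ctrl.trace(picture, thing): "pixels" (384x512 bool, what is visible of it) and "extent" ([centre column, centre row, width, height] in pixels, round what is visible of it).
The state is a dict: "clock": time; "qpos": joint angles; "qd": joint speeds; "tau": joint torques, N m; "eef_pos": TCP position; "tool_rot": TCP orientation; "force": force on the tool from outside, world axes, zero at the start; "torque": the same for the moment, N m; "width": finger opening in mm; "gripper_force": force on a finger pad.
Only numpy, scipy, OpenCV 4.12 (cv2) and the standard library are available. Lean on these libraries where they do the work, as an engineer would, in place of code of your own. Each camera call takes 0.05 s, during which the arm holds its last target. There are 200 camera calls.

## Task

Tidy the lab bench: put each of the four closed containers (wide jar, slim vial, square bottle, oblong pack) into the foam nest whose recess matches its base in shape and size, standing upright and flat on the floor of the recess. Keep the containers upright all the time and set them down rather than dropping them, and leave the bench timer and the roll of tape where they are.

Things in the scene. Friction and masses are not known exactly. Their poses are not given: they have to be found in the camera images.
- jar_mid (a point): the wide round screw-top jar: white body 50 mm in diameter, red lid 54 mm in diameter on the top 16 mm, 60 mm tall overall, about 110 g. This point is on its axis half-way up (30 mm); z up. It stands upright on the bench at the start; its sides are clear for a grasp from above at this point's height.
- vial_mid (a point): the slim round vial: white body and red cap (the top 20 mm), both 28 mm in diameter, 74 mm tall overall, about 45 g. This point is on its axis half-way up (37 mm); z up. It stands upright on the bench at the start; its sides are clear for a grasp from above at this point's height.
- bottle_mid (a point): the square bottle: white body 42 x 42 mm and 54 mm tall, with a round red cap 28 mm in diameter on a short neck, 72 mm tall overall, about 110 g. This point is on its vertical axis half-way up (36 mm); x and y point square to its sides, z up. It stands upright on the bench at the start; its sides are clear for a grasp from above at this point's height.
- pack_mid (a point): the oblong reagent pack: white body 66 mm long (its x), 26 mm wide (its y) and 60 mm tall, with two small red caps (18 mm in diameter) side by side along its length, 70 mm tall overall, about 110 g. This point is at its middle, half-way up (35 mm); z up. Either way round is the same. It stands upright on the bench at the start; its sides are clear for a grasp from above at this point's height.
- nest_jar: the nest with the large round recess, 66 mm in diameter, in a low white foam block fixed to the bench, with a dark lining. Origin: centre of the block's underside, on the bench; z up. The block is 11 mm high; the floor of the recess is 5 mm above the bench and its walls are 6 mm high; the recess is centred and 8 mm larger all round than the container it is for. The block is 84 x 84 mm.
- nest_vial: the nest with the small round recess, 44 mm in diameter, in a low white foam block fixed to the bench, with a dark lining. Origin: centre of the block's underside, on the bench; z up. The block is 11 mm high; the floor of the recess is 5 mm above the bench and its walls are 6 mm high; the recess is centred and 8 mm larger all round than the container it is for. The block is 64 x 64 mm.
- nest_bottle: the nest with the square recess, 58 x 58 mm, in a low white foam block fixed to the bench, with a dark lining. Origin: centre of the block's underside, on the bench; z up. The block is 11 mm high; the floor of the recess is 5 mm above the bench and its walls are 6 mm high; the recess is centred and 8 mm larger all round than the container it is for. The block is 76 x 76 mm; the recess sides lie along x and y.
- nest_pack: the nest with the oblong recess, 82 mm along its x and 42 mm along its y, in a low white foam block fixed to the bench, with a dark lining. Origin: centre of the block's underside, on the bench; z up. The block is 11 mm high; the floor of the recess is 5 mm above the bench and its walls are 6 mm high; the recess is centred and 8 mm larger all round than the container it is for. The block is 100 x 60 mm.
- timer: bystander to be left alone: a loose flat grey bench timer, 60 x 60 mm and 18 mm high, with a display and three keys. Origin: centre of its underside.
- tape: bystander to be left alone: a loose roll of paper label tape lying flat, 70 mm in diameter with a 38 mm hole, 24 mm high. Origin: centre of its underside.
There are look-alikes about, which are no part of the job. Leave any orange look-alike of the nest_bottle alone. What is shaped like the part that bears jar_mid but black or orange is not meant.

How it is judged:
By the outcome, as a careful person would: the job done as asked, in the order asked, and still so for the second after the job is handed in, with the robot touching nothing.
It also fails if it takes over 115 s, if anything falls off the work surface, if the arm or the gripper's body presses on something with over 40 N, if the wrist force passes 120 N, or if a joint passes its speed limit or range.

## Working session

There is one attempt and no reset: what is moved stays moved. The work goes in short steps, Python scripts to look and compute and a tool call to move; the robot and the scene stay as the last step left them, time stands still between calls to the robot, and variables do not carry over. Pictures are saved under pics/ and viewed, at most 14 in all, crops included, and the job is handed in when it is done.

Besides the shell and the picture viewer there is one more tool, called after "Emit:" by a JSON object that holds its "api" and its "payload". jog_arm: Moves the arm, as the interface text tells. Shift numbers are shares of 300 mm and turn numbers shares of 90 degrees, none past 1 either way. Its arguments: {"type":"object","properties":{"plan":{"type":"array"}},"required":["plan"]}

```bash
mkdir -p pics
cat > h.py <<'E'
import numpy as np, cv2
from scipy.spatial.transform import Rotation as R
from cell import ctrl
def save(p,n,s=1.0,box=None):
    im=p["img"][:,:,::-1]
    if box: x0,y0,x1,y1=box; im=im[y0:y1,x0:x1]
    cv2.imwrite("pics/"+n,cv2.resize(im,None,fx=s,fy=s))
def camR(p):
    o=np.array(p["orientation"],float)
    return o if o.shape==(3,3) else R.from_euler("xyz",o).as_matrix()
def world(p):
    v,u=np.mgrid[:384,:512]; d=p["depth"]
    c=np.stack([(u-p["cx"])/p["fx"]*d,(v-p["cy"])/p["fy"]*d,d],-1)
    w=c@camR(p).T+np.array(p["position"]); w[d==0]=np.nan
    return w
E
python3 - <<'E'
from h import *
s=ctrl.read_state();print(s)
a=ctrl.get_image("top");save(a,"top.png",1.5);b=ctrl.get_image("scene");save(b,"scene.png",1.5)
print(a["position"],a["orientation"],a["fx"],b["position"],b["orientation"],b["fx"])
np.savez("t0.npz",w=world(a),img=a["img"]);np.savez("s0.npz",w=world(b),img=b["img"])
for n in "jar_mid vial_mid bottle_mid pack_mid nest_jar nest_vial nest_bottle nest_pack timer tape".split():
    w=world(a)
    for t in ctrl.trace(a,n):
        m=t["pixels"]; q=w[m]; q=q[~np.isnan(q[:,0])]
        (c,sz,ang)=cv2.minAreaRect(q[:,:2].astype(np.float32))
        print(n,round(t["score"],2),np.round(t["extent"]),np.round(c),np.round(sz),round(ang),"zmax",np.round(np.percentile(q[:,2],[5,95])))
E
```

```text
{'clock': 0.0, 'qpos': array([-1.34583009,  0.62930836,  0.03843608,  1.51840607, -0.02698395,
        0.99630217, -0.01998759]), 'qd': array([-1.76854907e-05, -2.39178053e-04,  2.26594385e-04,  3.53526519e-04,
        2.63918871e-03, -3.43142889e-04, -1.99765732e-04]), 'tau': array([-1.05464009e-03, -5.63398111e+01,  1.22589670e+00, -1.93452626e+01,
        1.09190232e-02,  1.08587416e-02, -5.39411843e-06]), 'eef_pos': array([186.13579902, 622.1067095 , 230.40129288]), 'tool_rot': array([-3.13968687e+00,  3.40497611e-05,  2.85085149e+00]), 'force': array([0.47082856, 0.01715383, 0.52297266]), 'torque': array([0.01155808, 0.00455875, 0.00333051]), 'gripper_force': 0.0, 'width': 85.56262421004024}
[ 274.18550588  -18.60984342 1095.56951068] [-2.98902769  0.03689813 -1.59630367] 418.25107705096394 [1207.68865952   91.74467681  657.48390371] [-2.2336032  -0.00822851  1.7085161 ] 350.8634314679477
jar_mid 0.76 [415. 156.  29.  28.] [ 522. -405.] [51. 80.] 59 zmax [ 6. 62.]
jar_mid 0.75 [412. 194.  27.  24.] [ 415. -379.] [53. 63.] 85 zmax [11. 63.]
jar_mid 0.74 [161. 145.  25.  28.] [569
[... 263 characters left out ...]
.]
bottle_mid 0.84 [380. 218.  24.  17.] [ 359. -292.] [41. 41.] 60 zmax [19. 73.]
pack_mid 0.62 [220. 185.  20.  27.] [446. 110.] [27. 62.] 79 zmax [20. 71.]
nest_vial 0.83 [299. 195.  41.  31.] [ 428. -102.] [64. 68.] 25 zmax [ 2. 14.]
nest_bottle 0.95 [158. 225.  40.  38.] [354. 272.] [77. 79.] 60 zmax [ 2. 13.]
nest_bottle 0.91 [221. 232.  38.  36.] [330. 106.] [75. 75.] 75 zmax [ 2. 13.]
nest_bottle 0.81 [148. 282.  37.  33.] [207. 303.] [81. 82.] 72 zmax [ 1. 13.]
nest_pack 0.95 [352. 129.  22.  36.] [ 600. -245.] [ 60. 100.] 87 zmax [ 2. 13.]
timer 0.82 [234. 110.  31.  28.] [657.  71.] [59. 60.] 60 zmax [14. 22.]
tape 0.63 [162. 146.  31.  28.] [568. 262.] [69. 69.] 37 zmax [ 6. 26.]
```

View pics/top.png

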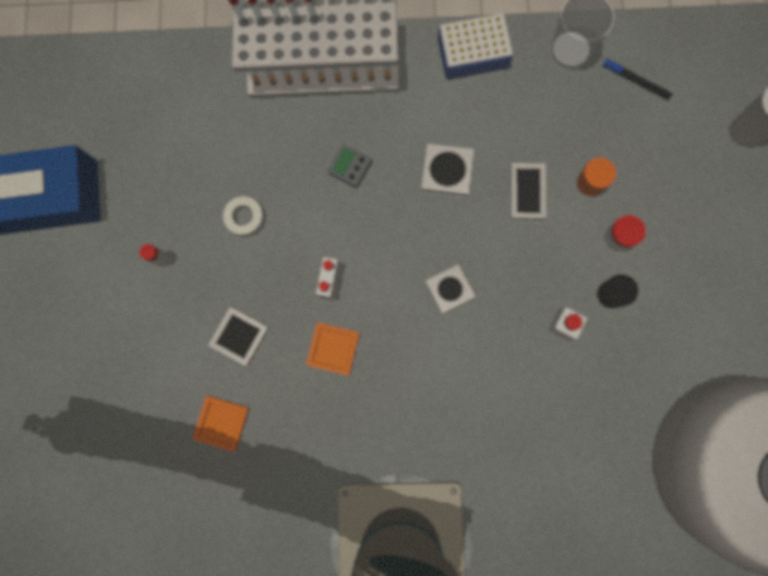

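View pics/scene.png

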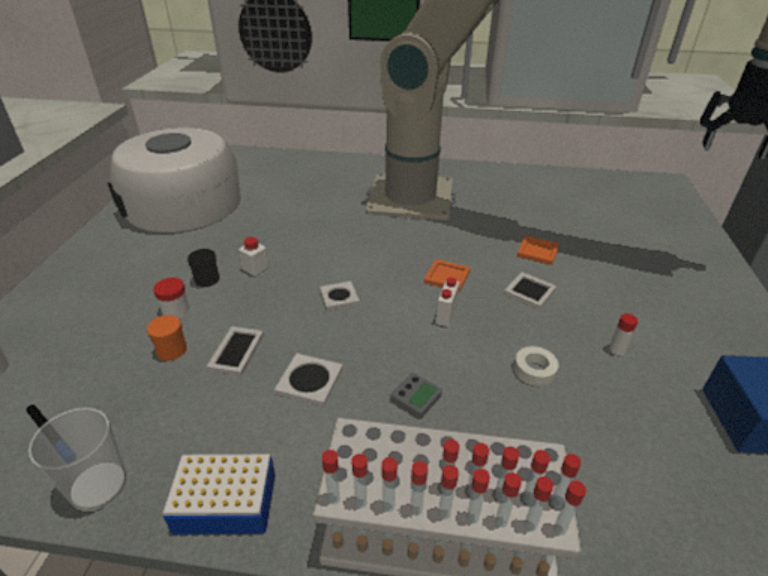

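The top view (1.5x pixels) shows these:

| Thing | Pixel | Notes |
|---|---|---|
| Jar | (629,231) | White body, red lid. Look-alikes: orange (599,173), black (618,291) |
| Vial | (148,252) | Racked tubes at the top are similar but not meant |
| Bottle | (572,322) | |
| Pack | (327,277) | |
| nest_jar | (447,168) | Tape roll at (242,215) is also round, not meant |
| nest_vial | (450,288) | |
| nest_pack | (528,190) | |
| nest_bottle | (238,336) | White. Orange look-alikes at (333,348) and (220,423) |

I'll choose the white-bodied, red-capped containers and the white nests.

```bash
cat >> h.py <<'E'
def plane(p,uv,z):
    uv=np.atleast_2d(np.array(uv,float)); c=np.c_[(uv[:,0]-p["cx"])/p["fx"],(uv[:,1]-p["cy"])/p["fy"],np.ones(len(uv))]
    r=c@camR(p).T; o=np.array(p["position"]); return (o+r*((z-o[2])/r[:,2])[:,None])[:,:2]
def red(p):
    i=p["img"].astype(int); return ((i[...,0]>110)&(i[...,1]<0.45*i[...,0])&(i[...,2]<0.5*i[...,0])&(i[...,1]<i[...,2]+25)).astype(np.uint8)
def blobs(m,mn=8):
    n,l,s,c=cv2.connectedComponentsWithStats(m); return [(c[k],s[k,4],s[k,:4],l==k) for k in range(1,n) if s[k,4]>=mn]
E
python3 - <<'E'
from h import *
a=ctrl.get_image("top");b=ctrl.get_image("scene")
save(a,"crop.png",4,(345,95,460,235))
H=dict(jar=60,vial=74,bottle=72,pack=70)
for nm,p in (("top",a),("scene",b)):
  for c,n,bx,_ in blobs(red(p)): print(nm,np.round(c,1),n,{k:np.round(plane(p,c,h)[0]) .tolist() for k,h in H.items()})
i=a["img"].astype(int)
wh=((i.min(2)>135)).astype(np.uint8)
for c,n,bx,m in blobs(wh,40):
  cs,_=cv2.findContours(m.astype(np.uint8),cv2.RETR_EXTERNAL,cv2.CHAIN_APPROX_NONE)
  q=plane(a,cs[0].reshape(-1,2),11).astype(np.float32); r=cv2.minAreaRect(q)
  if max(r[1])<130: print("white",np.round(c),n,np.round(r[0]),np.round(r[1]),round(r[2],1))
E
```

```text
top [418.9 153.4] 327 {'jar': [510.0, -397.0], 'vial': [507.0, -392.0], 'bottle': [507.0, -392.0], 'pack': [508.0, -393.0]}
top [ 98.3 167.6] 76 {'jar': [501.0, 416.0], 'vial': [497.0, 410.0], 'bottle': [498.0, 411.0], 'pack': [498.0, 412.0]}
top [218.4 176.6] 15 {'jar': [467.0, 107.0], 'vial': [465.0, 106.0], 'bottle': [465.0, 106.0], 'pack': [465.0, 106.0]}
top [215.6 190.5] 17 {'jar': [432.0, 115.0], 'vial': [430.0, 113.0], 'bottle': [430.0, 113.0], 'pack': [430.0, 113.0]}
top [381.9 214.2] 66 {'jar': [360.0, -294.0], 'vial': [359.0, -291.0], 'bottle': [359.0, -291.0], 'pack': [359.0, -292.0]}
scene [166.8 160.1] 35 {'jar': [345.0, -298.0], 'vial': [365.0, -289.0], 'bottle': [362.0, -290.0], 'pack': [359.0, -291.0]}
scene [111.9 190.8] 182 {'jar': [514.0, -395.0], 'vial': [530.0, -384.0], 'bottle': [528.0, -385.0], 'pack': [525.0, -387.0]}
scene [300.6 186.6] 21 {'jar': [418.0, 116.0], 'vial': [437.0, 115.0], 'bottle': [434.0, 116.0], 'pack': [432.0, 116.0]}
scene [297.3 194.6] 18 {'jar': [456.0, 108.0], 'vial': [473.0, 108.0], 'bottle': [471.0, 108.0], 'pack': [468.0, 108.0]}
sce
[... 1547 characters left out ...]
0, 205.0]}
scene [362.9 322.5] 86 {'jar': [820.0, 246.0], 'vial': [829.0, 243.0], 'bottle': [827.0, 243.0], 'pack': [826.0, 244.0]}
scene [384.4 325.4] 87 {'jar': [820.0, 285.0], 'vial': [829.0, 281.0], 'bottle': [828.0, 281.0], 'pack': [827.0, 282.0]}
white [317.  27.] 725 [ 894. -166.] [ 84. 119.] 9.5
white [298. 112.] 369 [ 646. -104.] [82. 82.] 80.9
white [353. 127.] 159 [ 601. -246.] [55. 96.] 86.7
white [ 13. 122.] 379 [647. 677.] [40. 76.] 5.2
white [161. 143.] 299 [573. 267.] [67. 65.] 0.3
white [300. 192.] 310 [ 429. -100.] [61. 63.] 24.9
white [217. 183.] 70 [458. 116.] [24. 22.] 80.0
white [158. 224.] 248 [356. 273.] [74. 75.] 60.2
white [378. 216.] 94 [ 362. -304.] [41. 39.] 58.5
```

View pics/crop.png

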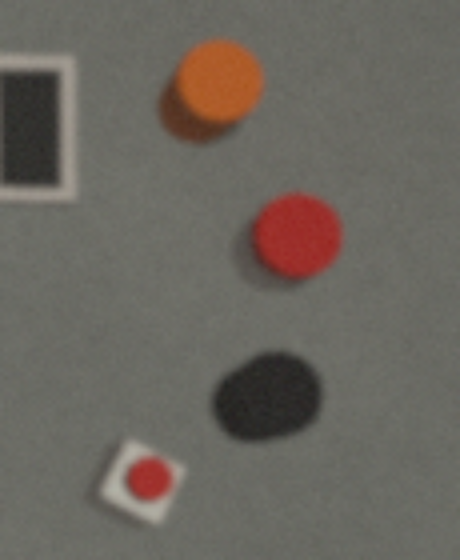

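The crop shows the red-lidded jar at crop (298,236), between the orange one (220,82) and the black one (268,397). The scene view shows its body is white, so it is the right one.

```bash
cat > chain.py <<'E'
import numpy as np
from scipy.spatial.transform import Rotation as R
def chain(start,wps):
    # poses (x,y,z,phi deg); phi = closing direction, yaw=phi+90
    p=start
    for w in wps:
        T=R.from_euler("xyz",[np.pi,0,np.radians(p[3]+90)])
        d=T.inv().apply(np.array(w[:3])-p[:3])/300
        print(w,"tx %.3f ty %.3f tz %.3f wz %.3f"%(*d,-(w[3]-p[3])/90),"rows>=",int(np.ceil(max(np.linalg.norm(d)*6,abs(w[3]-p[3])/8.59))))
        p=w
E
python3 -c "
from chain import *
chain((186.3,622.7,231.3,73.3),[(400,400,230,45),(560,130,230,10),(560,-140,230,-45),(512,-396,180,-90)])"
```

```text
(400, 400, 230, 45) tx -0.896 ty -0.506 tz 0.004 wz 0.314 rows>= 7
(560, 130, 230, 10) tx -1.014 ty -0.259 tz -0.000 wz 0.389 rows>= 7
(560, -140, 230, -45) tx -0.886 ty -0.156 tz -0.000 wz 0.611 rows>= 7
(512, -396, 180, -90) tx -0.717 ty 0.490 tz 0.167 wz 0.500 rows>= 6
```

Emit:
{"api": "jog_arm", "payload": {"plan": [{"tx": -0.896, "ty": -0.506, "wz": 0.314, "claw": 0}, {"tx": -0.896, "ty": -0.506, "wz": 0.314, "claw": 0}, {"tx": -0.896, "ty": -0.506, "wz": 0.314, "claw": 0}, {"tx": -0.896, "ty": -0.506, "wz": 0.314, "claw": 0}, {"tx": -0.896, "ty": -0.506, "wz": 0.314, "claw": 0}, {"tx": -0.896, "ty": -0.506, "wz": 0.314, "claw": 0}, {"tx": -0.896, "ty": -0.506, "wz": 0.314, "claw": 0}, {"tx": -0.896, "ty": -0.506, "wz": 0.314, "claw": 0}, {"tx": -0.896, "ty": -0.506, "wz": 0.314, "claw": 0}]}}

```text
invalid input at $.plan[0]: expected keys tx, ty, tz, wx, wy, wz, claw
```

Emit:
{"api": "jog_arm", "payload": {"plan": [{"tx": -1, "ty": -0.259, "wz": 0.389, "claw": 0}, {"tx": -1, "ty": -0.259, "wz": 0.389, "claw": 0}, {"tx": -1, "ty": -0.259, "wz": 0.389, "claw": 0}, {"tx": -1, "ty": -0.259, "wz": 0.389, "claw": 0}, {"tx": -1, "ty": -0.259, "wz": 0.389, "claw": 0}, {"tx": -1, "ty": -0.259, "wz": 0.389, "claw": 0}, {"tx": -1, "ty": -0.259, "wz": 0.389, "claw": 0}, {"tx": -1, "ty": -0.259, "wz": 0.389, "claw": 0}, {"tx": -1, "ty": -0.259, "wz": 0.389, "claw": 0}]}}

```text
invalid input at $.plan[0]: expected keys tx, ty, tz, wx, wy, wz, claw
```

Emit:
{"api": "jog_arm", "payload": {"plan": [{"tx": -0.886, "ty": -0.156, "wz": 0.611, "claw": 0}, {"tx": -0.886, "ty": -0.156, "wz": 0.611, "claw": 0}, {"tx": -0.886, "ty": -0.156, "wz": 0.611, "claw": 0}, {"tx": -0.886, "ty": -0.156, "wz": 0.611, "claw": 0}, {"tx": -0.886, "ty": -0.156, "wz": 0.611, "claw": 0}, {"tx": -0.886, "ty": -0.156, "wz": 0.611, "claw": 0}, {"tx": -0.886, "ty": -0.156, "wz": 0.611, "claw": 0}, {"tx": -0.886, "ty": -0.156, "wz": 0.611, "claw": 0}, {"tx": -0.886, "ty": -0.156, "wz": 0.611, "claw": 0}]}}

```text
invalid input at $.plan[0]: expected keys tx, ty, tz, wx, wy, wz, claw
```

Emit:
{"api": "jog_arm", "payload": {"plan": [{"tx": -0.717, "ty": 0.49, "tz": 0.167, "wz": 0.5, "claw": 0}, {"tx": -0.717, "ty": 0.49, "tz": 0.167, "wz": 0.5, "claw": 0}, {"tx": -0.717, "ty": 0.49, "tz": 0.167, "wz": 0.5, "claw": 0}, {"tx": -0.717, "ty": 0.49, "tz": 0.167, "wz": 0.5, "claw": 0}, {"tx": -0.717, "ty": 0.49, "tz": 0.167, "wz": 0.5, "claw": 0}, {"tx": -0.717, "ty": 0.49, "tz": 0.167, "wz": 0.5, "claw": 0}, {"tx": -0.717, "ty": 0.49, "tz": 0.167, "wz": 0.5, "claw": 0}, {"tx": -0.717, "ty": 0.49, "tz": 0.167, "wz": 0.5, "claw": 0}, {"tx": -0.717, "ty": 0.49, "tz": 0.167, "wz": 0.5, "claw": 0}]}}

```text
invalid input at $.plan[0]: expected keys tx, ty, tz, wx, wy, wz, claw
```

```bash
cat >> h.py <<'E'
def wrist_world(p,s,uv,z):
    uv=np.atleast_2d(np.array(uv,float)); dx=uv[:,0]-p["cx"]; dy=uv[:,1]-p["cy"]; r=np.hypot(dx,dy)+1e-9
    th=np.hypot(dx/p["fx"],dy/p["fy"]); c=np.c_[np.sin(th)*dx/r,np.sin(th)*dy/r,np.cos(th)]
    Rt=R.from_euler("xyz",s["tool_rot"]).as_matrix(); X=np.array(p["hand_eye"]); 
    o=Rt@X[:3,3]+s["eef_pos"]; d=c@(Rt@X[:3,:3]).T
    return (o+d*((z-o[2])/d[:,2])[:,None])[:,:2]
def wlook(n=None):
    s=ctrl.read_state(); p=ctrl.get_image("wrist")
    if n: save(p,n,1.2)
    return s,p
def st():
    s=ctrl.read_state(); print("t",round(s["clock"],2),np.round(s["eef_pos"],1),np.round(s["tool_rot"],4),"phi",round(np.degrees(s["tool_rot"][2])-90,2),"F",np.round(s["force"],1),"w",round(s["width"],1),"q",np.round(s["qpos"],2)); return s
E
python3 - <<'E'
from h import *
st(); s,p=wlook("w1.png"); print(np.round(p["hand_eye"],3),p["fx"])
for c,n,b,_ in blobs(red(p),15): print(np.round(c),n,np.round(wrist_world(p,s,c,60)),np.round(wrist_world(p,s,c,72)))
E
```

```text
t 0.7 [186.4 622.7 231.3] [ 3.1415 -0.      2.8507] phi 73.33 F [-0.6  0.5 -0.1] w 85.2 q [-1.35  0.63  0.04  1.52 -0.03  1.   -0.02]
[[  -0.      -0.948   -0.318   81.461]
 [   1.      -0.      -0.       0.443]
 [   0.      -0.318    0.948 -143.171]
 [   0.       0.       0.       1.   ]] 297.3186396354542
```

View pics/w1.png

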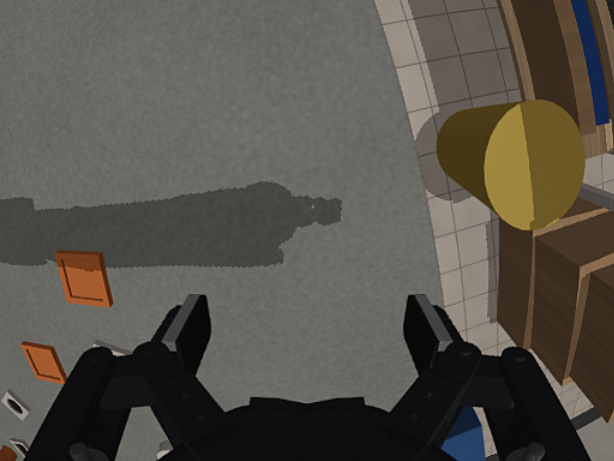

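The wrist view still shows the start pose, with the orange nest at (84,278): the moves were refused because every row needs all the keys. I'll resend them in full.

Emit:
{"api": "jog_arm", "payload": {"plan": [{"tx": -0.896, "ty": -0.506, "tz": 0, "wx": 0, "wy": 0, "wz": 0.314, "claw": 0}, {"tx": -0.896, "ty": -0.506, "tz": 0, "wx": 0, "wy": 0, "wz": 0.314, "claw": 0}, {"tx": -0.896, "ty": -0.506, "tz": 0, "wx": 0, "wy": 0, "wz": 0.314, "claw": 0}, {"tx": -0.896, "ty": -0.506, "tz": 0, "wx": 0, "wy": 0, "wz": 0.314, "claw": 0}, {"tx": -0.896, "ty": -0.506, "tz": 0, "wx": 0, "wy": 0, "wz": 0.314, "claw": 0}, {"tx": -0.896, "ty": -0.506, "tz": 0, "wx": 0, "wy": 0, "wz": 0.314, "claw": 0}, {"tx": -0.896, "ty": -0.506, "tz": 0, "wx": 0, "wy": 0, "wz": 0.314, "claw": 0}, {"tx": -0.896, "ty": -0.506, "tz": 0, "wx": 0, "wy": 0, "wz": 0.314, "claw": 0}]}}

```text
clock: 1.55
eef_pos: [402.3, 398.2, 231.6]
tool_rot: [3.141, 0.001, 2.352]
force: [0.3, 1.1, -0.9]
width: 85.3
gripper_force: 0.0
```

Emit:
{"api": "jog_arm", "payload": {"plan": [{"tx": -1, "ty": -0.259, "tz": 0, "wx": 0, "wy": 0, "wz": 0.389, "claw": 0}, {"tx": -1, "ty": -0.259, "tz": 0, "wx": 0, "wy": 0, "wz": 0.389, "claw": 0}, {"tx": -1, "ty": -0.259, "tz": 0, "wx": 0, "wy": 0, "wz": 0.389, "claw": 0}, {"tx": -1, "ty": -0.259, "tz": 0, "wx": 0, "wy": 0, "wz": 0.389, "claw": 0}, {"tx": -1, "ty": -0.259, "tz": 0, "wx": 0, "wy": 0, "wz": 0.389, "claw": 0}, {"tx": -1, "ty": -0.259, "tz": 0, "wx": 0, "wy": 0, "wz": 0.389, "claw": 0}, {"tx": -1, "ty": -0.259, "tz": 0, "wx": 0, "wy": 0, "wz": 0.389, "claw": 0}, {"tx": -1, "ty": -0.259, "tz": 0, "wx": 0, "wy": 0, "wz": 0.389, "claw": 0}]}}

```text
clock: 2.35
eef_pos: [558.4, 133.1, 231.2]
tool_rot: [3.141, -0.0, 1.745]
force: [-0.7, -0.3, -0.2]
width: 85.4
gripper_force: 0.0
```

Emit:
{"api": "jog_arm", "payload": {"plan": [{"tx": -0.886, "ty": -0.156, "tz": 0, "wx": 0, "wy": 0, "wz": 0.611, "claw": 0}, {"tx": -0.886, "ty": -0.156, "tz": 0, "wx": 0, "wy": 0, "wz": 0.611, "claw": 0}, {"tx": -0.886, "ty": -0.156, "tz": 0, "wx": 0, "wy": 0, "wz": 0.611, "claw": 0}, {"tx": -0.886, "ty": -0.156, "tz": 0, "wx": 0, "wy": 0, "wz": 0.611, "claw": 0}, {"tx": -0.886, "ty": -0.156, "tz": 0, "wx": 0, "wy": 0, "wz": 0.611, "claw": 0}, {"tx": -0.886, "ty": -0.156, "tz": 0, "wx": 0, "wy": 0, "wz": 0.611, "claw": 0}, {"tx": -0.886, "ty": -0.156, "tz": 0, "wx": 0, "wy": 0, "wz": 0.611, "claw": 0}, {"tx": -0.886, "ty": -0.156, "tz": 0, "wx": 0, "wy": 0, "wz": 0.611, "claw": 0}]}}

```text
clock: 3.15
eef_pos: [558.8, -133.2, 230.7]
tool_rot: [-3.14, -0.001, 0.79]
force: [0.2, 0.1, 0.9]
width: 85.2
gripper_force: 0.0
```

Emit:
{"api": "jog_arm", "payload": {"plan": [{"tx": -0.717, "ty": 0.49, "tz": 0.167, "wx": 0, "wy": 0, "wz": 0.5, "claw": 0}, {"tx": -0.717, "ty": 0.49, "tz": 0.167, "wx": 0, "wy": 0, "wz": 0.5, "claw": 0}, {"tx": -0.717, "ty": 0.49, "tz": 0.167, "wx": 0, "wy": 0, "wz": 0.5, "claw": 0}, {"tx": -0.717, "ty": 0.49, "tz": 0.167, "wx": 0, "wy": 0, "wz": 0.5, "claw": 0}, {"tx": -0.717, "ty": 0.49, "tz": 0.167, "wx": 0, "wy": 0, "wz": 0.5, "claw": 0}, {"tx": -0.717, "ty": 0.49, "tz": 0.167, "wx": 0, "wy": 0, "wz": 0.5, "claw": 0}, {"tx": -0.717, "ty": 0.49, "tz": 0.167, "wx": 0, "wy": 0, "wz": 0.5, "claw": 0}, {"tx": -0.717, "ty": 0.49, "tz": 0.167, "wx": 0, "wy": 0, "wz": 0.5, "claw": 0}]}}

```text
clock: 3.95
eef_pos: [512.4, -389.3, 180.6]
tool_rot: [-3.138, -0.001, 0.007]
force: [0.6, 0.6, -0.4]
width: 85.4
gripper_force: 0.0
```

Run:
```python
from h import *
st(); s,p=wlook("w2.png")
for c,n,b,_ in blobs(red(p),15): print(np.round(c),n,b,np.round(wrist_world(p,s,c,60)),np.round(wrist_world(p,s,c,72)))
```

```text
t 3.95 [ 512.4 -389.3  180.6] [-3.1384e+00 -6.0000e-04  6.8000e-03] phi -89.61 F [ 0.6  0.6 -0.4] w 85.4 q [ 0.2   0.79  0.75  1.6  -0.61  1.   -0.43]
[265. 183.] 2317 [237 157  57  54] [[ 513. -397.]] [[ 517. -397.]]
[172. 313.] 242 [163 304  20  17] [[ 350. -289.]] [[ 361. -294.]]
```

View pics/w2.png

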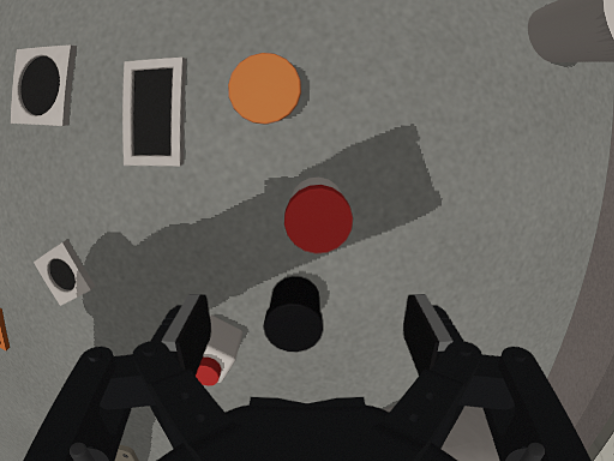

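The wrist view shows the red lid at (318,218), with the orange look-alike at (264,88) and the black one at (294,315). It measures the jar at (513,-397), which agrees with the other cameras.

Emit:
{"api": "jog_arm", "payload": {"plan": [{"tx": 0.002, "ty": 0.025, "tz": 0.1, "wx": 0, "wy": 0, "wz": 0, "claw": 0}, {"tx": 0.002, "ty": 0.025, "tz": 0.22, "wx": 0, "wy": 0, "wz": 0, "claw": 0}, {"tx": 0.002, "ty": 0.025, "tz": 0.34, "wx": 0, "wy": 0, "wz": 0, "claw": 0}, {"tx": 0.002, "ty": 0.025, "tz": 0.45, "wx": 0, "wy": 0, "wz": 0, "claw": 0}, {"tx": 0.002, "ty": 0.025, "tz": 0.52, "wx": 0, "wy": 0, "wz": 0, "claw": 0}, {"tx": 0.002, "ty": 0.025, "tz": 0.567, "wx": 0, "wy": 0, "wz": 0, "claw": 0}, {"tx": 0.002, "ty": 0.025, "tz": 0.567, "wx": 0, "wy": 0, "wz": 0, "claw": 0}, {"tx": 0.002, "ty": 0.025, "tz": 0.567, "wx": 0, "wy": 0, "wz": 0, "claw": 0}]}}

```text
clock: 4.8
eef_pos: [512.2, -399.6, 12.0]
tool_rot: [3.141, -0.001, 0.003]
force: [0.3, -0.3, -0.1]
width: 85.2
gripper_force: 0.0
```

Emit:
{"api": "jog_arm", "payload": {"plan": [{"tx": 0, "ty": 0, "tz": 0, "wx": 0, "wy": 0, "wz": 0, "claw": 0.3}, {"tx": 0, "ty": 0, "tz": 0, "wx": 0, "wy": 0, "wz": 0, "claw": 0.4}, {"tx": 0, "ty": 0, "tz": 0, "wx": 0, "wy": 0, "wz": 0, "claw": 0.6}, {"tx": 0, "ty": 0, "tz": 0, "wx": 0, "wy": 0, "wz": 0, "claw": 1}, {"tx": 0, "ty": 0, "tz": 0, "wx": 0, "wy": 0, "wz": 0, "claw": 1}, {"tx": 0, "ty": 0, "tz": 0, "wx": 0, "wy": 0, "wz": 0, "claw": 1}, {"tx": 0, "ty": 0, "tz": 0, "wx": 0, "wy": 0, "wz": 0, "claw": 1}, {"tx": 0, "ty": 0, "tz": 0, "wx": 0, "wy": 0, "wz": 0, "claw": 1}]}}

```text
clock: 5.6
eef_pos: [511.8, -400.3, 12.7]
tool_rot: [3.141, -0.002, 0.001]
force: [-0.7, 1.0, 6.5]
width: 51.8
gripper_force: 61.5
```

Run:
```python
from h import *
s=st(); print(s["gripper_force"])
from chain import *
p=(*s["eef_pos"],np.degrees(s["tool_rot"][2])-90)
chain(p,[(*p[:2],110,p[3]),(600,-246,150,-90),(646,-104,150,-90),(646,-104,16,-90)])
```

```text
t 5.6 [ 511.8 -400.3   12.7] [ 3.1413e+00 -1.9000e-03  1.5000e-03] phi -89.91 F [-0.7  1.   6.5] w 51.8 q [ 0.29  1.    0.59  1.67 -0.78  0.73 -0.29]
61.46111969148478
(np.float64(511.7960422912261), np.float64(-400.31507491712125), 110, np.float64(-89.9148790133363)) tx 0.000 ty 0.000 tz -0.324 wz -0.000 rows>= 2
(600, -246, 150, -90) tx 0.295 ty -0.514 tz -0.133 wz 0.001 rows>= 4
(646, -104, 150, -90) tx 0.153 ty -0.473 tz -0.000 wz 0.000 rows>= 3
(646, -104, 16, -90) tx 0.000 ty -0.000 tz 0.447 wz 0.000 rows>= 3
```

Emit:
{"api": "jog_arm", "payload": {"plan": [{"tx": 0, "ty": 0, "tz": -0.03, "wx": 0, "wy": 0, "wz": 0, "claw": 1}, {"tx": 0, "ty": 0, "tz": -0.1, "wx": 0, "wy": 0, "wz": 0, "claw": 1}, {"tx": 0, "ty": 0, "tz": -0.2, "wx": 0, "wy": 0, "wz": 0, "claw": 1}, {"tx": 0, "ty": 0, "tz": -0.3, "wx": 0, "wy": 0, "wz": 0, "claw": 1}, {"tx": 0, "ty": 0, "tz": -0.38, "wx": 0, "wy": 0, "wz": 0, "claw": 1}, {"tx": 0, "ty": 0, "tz": -0.43, "wx": 0, "wy": 0, "wz": 0, "claw": 1}, {"tx": 0, "ty": 0, "tz": -0.45, "wx": 0, "wy": 0, "wz": 0, "claw": 1}, {"tx": 0, "ty": 0, "tz": -0.45, "wx": 0, "wy": 0, "wz": 0, "claw": 1}]}}

```text
clock: 6.4
eef_pos: [511.2, -400.1, 146.5]
tool_rot: [3.141, -0.001, 0.001]
force: [0.1, -0.5, -2.2]
width: 52.1
gripper_force: 62.8
```

Emit:
{"api": "jog_arm", "payload": {"plan": [{"tx": 0.02, "ty": -0.05, "tz": 0, "wx": 0, "wy": 0, "wz": 0, "claw": 1}, {"tx": 0.07, "ty": -0.15, "tz": 0, "wx": 0, "wy": 0, "wz": 0, "claw": 1}, {"tx": 0.13, "ty": -0.28, "tz": 0, "wx": 0, "wy": 0, "wz": 0, "claw": 1}, {"tx": 0.19, "ty": -0.41, "tz": 0, "wx": 0, "wy": 0, "wz": 0, "claw": 1}, {"tx": 0.25, "ty": -0.54, "tz": 0, "wx": 0, "wy": 0, "wz": 0, "claw": 1}, {"tx": 0.31, "ty": -0.67, "tz": 0, "wx": 0, "wy": 0, "wz": 0, "claw": 1}, {"tx": 0.37, "ty": -0.8, "tz": 0, "wx": 0, "wy": 0, "wz": 0, "claw": 1}, {"tx": 0.41, "ty": -0.9, "tz": 0, "wx": 0, "wy": 0, "wz": 0, "claw": 1}, {"tx": 0.435, "ty": -0.96, "tz": 0, "wx": 0, "wy": 0, "wz": 0, "claw": 1}, {"tx": 0.448, "ty": -0.987, "tz": 0, "wx": 0, "wy": 0, "wz": 0, "claw": 1}, {"tx": 0.448, "ty": -0.987, "tz": 0, "wx": 0, "wy": 0, "wz": 0, "claw": 1}, {"tx": 0.448, "ty": -0.987, "tz": 0, "wx": 0, "wy": 0, "wz": 0, "claw": 1}]}}

```text
clock: 7.6
eef_pos: [644.2, -105.1, 145.7]
tool_rot: [3.14, 0.001, -0.0]
force: [0.6, 0.2, -0.3]
width: 52.2
gripper_force: 62.9
```

Run:
```python
from h import *
s=st(); _,p=wlook("w3.png"); a=ctrl.get_image("top");b=ctrl.get_image("scene")
z0=s["eef_pos"][2]-12.7
for nm,q in (("top",a),("scene",b)):
  for c,n,bx,_ in blobs(red(q),90): print(nm,c,n,plane(q,c,60+z0)[0])
for c,n,b,_ in blobs(red(p),300): print("w",c,n,wrist_world(p,s,c,60+z0))
```

```text
t 7.6 [ 644.2 -105.1  145.7] [ 3.1405e+00  1.3000e-03 -0.0000e+00] phi -90.0 F [ 0.6  0.2 -0.3] w 52.2 q [-0.3   0.86  0.77  1.6  -0.69  0.97 -0.87]
top [304.78448276  92.27586207] 116 [ 629.31965918 -106.55841093]
scene [259.26315789 310.62105263] 95 [908.31747902  60.44701683]
scene [279.54081633 313.54081633] 98 [908.86379967  90.78866715]
w [255.44030916 294.26064209] 8410 [[ 650.04383789 -104.6974567 ]]
```

View pics/w3.png

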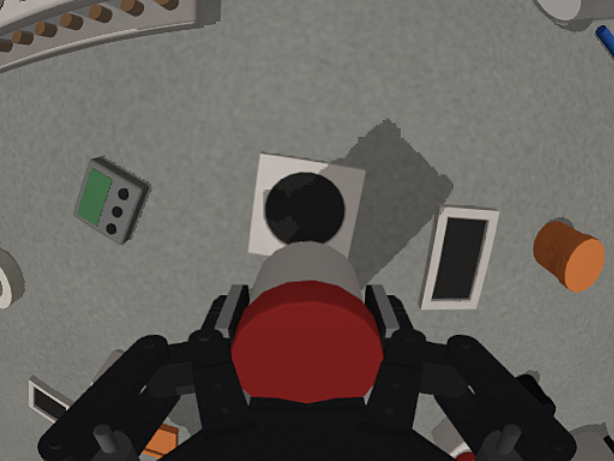

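The wrist view shows the jar held upright, with nest_jar's dark recess ahead of it at (305,210). I'll measure the nests from here.

Run:
```python
from h import *
s,p=wlook()
g=(p["img"].max(2)<70).astype(np.uint8)
for c,n,b,m in blobs(g,200): 
  if n<6000: print(np.round(c),n,b,np.round(wrist_world(p,s,c,8),1))
for nm in ("nest_jar","nest_pack","nest_vial"):
  for t in ctrl.trace(p,nm):
    cs,_=cv2.findContours(t["pixels"].astype(np.uint8),cv2.RETR_EXTERNAL,cv2.CHAIN_APPROX_NONE); c=max(cs,key=len)
    print(nm,round(t["score"],2),[np.round(x,1) for x in cv2.minAreaRect(wrist_world(p,s,c.reshape(-1,2),9).astype(np.float32))])
```

```text
[106. 160.] 470 [ 76 132  48  72] [[666.6  52.5]]
[253. 174.] 3154 [220 144  67  60] [[ 649.1 -103. ]]
[381. 215.] 2087 [360 181  45  68] [[ 603.4 -243.7]]
nest_jar 0.67 [array([ 647.4, -102.7]), array([86.6, 87.1]), np.float64(81.5)]
nest_jar 0.27 [array([ 601.7, -243.3]), array([ 65.7, 103.8]), np.float64(86.9)]
nest_pack 0.73 [array([ 602. , -243.2]), array([ 66.1, 104.9]), np.float64(87.1)]
```

Emit:
{"api": "jog_arm", "payload": {"plan": [{"tx": 0.009, "ty": -0.006, "tz": 0.06, "wx": 0, "wy": 0, "wz": 0, "claw": 1}, {"tx": 0.009, "ty": -0.006, "tz": 0.15, "wx": 0, "wy": 0, "wz": 0, "claw": 1}, {"tx": 0.009, "ty": -0.006, "tz": 0.25, "wx": 0, "wy": 0, "wz": 0, "claw": 1}, {"tx": 0.009, "ty": -0.006, "tz": 0.33, "wx": 0, "wy": 0, "wz": 0, "claw": 1}, {"tx": 0.009, "ty": -0.006, "tz": 0.38, "wx": 0, "wy": 0, "wz": 0, "claw": 1}, {"tx": 0.009, "ty": -0.006, "tz": 0.4, "wx": 0, "wy": 0, "wz": 0, "claw": 1}, {"tx": 0.009, "ty": -0.006, "tz": 0.41, "wx": 0, "wy": 0, "wz": 0, "claw": 1}, {"tx": 0.009, "ty": -0.006, "tz": 0.417, "wx": 0, "wy": 0, "wz": 0, "claw": 1}, {"tx": 0.009, "ty": -0.006, "tz": 0.422, "wx": 0, "wy": 0, "wz": 0, "claw": 1}, {"tx": 0.009, "ty": -0.006, "tz": 0.425, "wx": 0, "wy": 0, "wz": 0, "claw": 1}, {"tx": 0.009, "ty": -0.006, "tz": 0.425, "wx": 0, "wy": 0, "wz": 0, "claw": 1}]}}

```text
clock: 9.05
eef_pos: [648.0, -102.0, 19.1]
tool_rot: [-3.142, -0.001, 0.001]
force: [-0.5, -0.8, -1.6]
width: 51.9
gripper_force: 62.9
```

Emit:
{"api": "jog_arm", "payload": {"plan": [{"tx": 0, "ty": 0, "tz": 0.003, "wx": 0, "wy": 0, "wz": 0, "claw": 1}, {"tx": 0, "ty": 0, "tz": 0.006, "wx": 0, "wy": 0, "wz": 0, "claw": 1}, {"tx": 0, "ty": 0, "tz": 0.006, "wx": 0, "wy": 0, "wz": 0, "claw": 1}]}}

```text
clock: 9.35
eef_pos: [648.1, -102.1, 17.7]
tool_rot: [-3.141, -0.001, 0.001]
force: [-2.0, 0.5, 5.4]
width: 51.9
gripper_force: 63.0
```

Contact is felt, so I'll release, rise, and head for the vial.

Emit:
{"api": "jog_arm", "payload": {"plan": [{"tx": 0, "ty": 0, "tz": 0, "wx": 0, "wy": 0, "wz": 0, "claw": 0.3}, {"tx": 0, "ty": 0, "tz": 0, "wx": 0, "wy": 0, "wz": 0, "claw": 0.2}, {"tx": 0, "ty": 0, "tz": 0, "wx": 0, "wy": 0, "wz": 0, "claw": 0}, {"tx": 0, "ty": 0, "tz": 0, "wx": 0, "wy": 0, "wz": 0, "claw": 0}, {"tx": 0, "ty": 0, "tz": 0, "wx": 0, "wy": 0, "wz": 0, "claw": 0}, {"tx": 0, "ty": 0, "tz": -0.1, "wx": 0, "wy": 0, "wz": 0, "claw": 0}, {"tx": 0, "ty": 0, "tz": -0.25, "wx": 0, "wy": 0, "wz": 0, "claw": 0}, {"tx": 0, "ty": 0, "tz": -0.4, "wx": 0, "wy": 0, "wz": 0, "claw": 0}, {"tx": 0, "ty": 0, "tz": -0.55, "wx": 0, "wy": 0, "wz": 0, "claw": 0}, {"tx": 0, "ty": 0, "tz": -0.55, "wx": 0, "wy": 0, "wz": 0, "claw": 0}, {"tx": 0, "ty": 0, "tz": -0.55, "wx": 0, "wy": 0, "wz": 0, "claw": 0}]}}

```text
clock: 10.45
eef_pos: [648.3, -102.0, 183.0]
tool_rot: [-3.141, -0.002, 0.002]
force: [-0.3, 0.5, -0.9]
width: 85.4
gripper_force: 0.0
```

Run:
```python
from h import *
s=st(); _,p=wlook()
for c,n,b,_ in blobs(red(p),300): print("w",np.round(c),n,b,wrist_world(p,s,c,65))
t=ctrl.get_image("top")
for c,n,b,_ in blobs(red(t),60): print("top",np.round(c),n,plane(t,c,65))
from chain import *
p=(*s["eef_pos"],np.degrees(s["tool_rot"][2])-90)
chain(p,[(600,150,185,-30),(498,413,185,40)])
```

```text
t 10.45 [ 648.3 -102.   183. ] [-3.1414e+00 -2.4000e-03  1.6000e-03] phi -89.91 F [-0.3  0.5 -0.9] w 85.4 q [-0.31  0.82  0.8   1.56 -0.65  1.04 -0.9 ]
top [299. 105.] 261 [[ 645.35444987 -101.76189479]]
top [382. 214.] 65 [[ 359.71395495 -293.09246204]]
(600, 150, 185, -30) tx -0.160 ty -0.840 tz -0.007 wz -0.666 rows>= 7
(498, 413, 185, 40) tx 0.589 ty -0.733 tz -0.000 wz -0.778 rows>= 9
```

Emit:
{"api": "jog_arm", "payload": {"plan": [{"tx": -0.16, "ty": -0.84, "tz": 0, "wx": 0, "wy": 0, "wz": -0.666, "claw": 0}, {"tx": -0.16, "ty": -0.84, "tz": 0, "wx": 0, "wy": 0, "wz": -0.666, "claw": 0}, {"tx": -0.16, "ty": -0.84, "tz": 0, "wx": 0, "wy": 0, "wz": -0.666, "claw": 0}, {"tx": -0.16, "ty": -0.84, "tz": 0, "wx": 0, "wy": 0, "wz": -0.666, "claw": 0}, {"tx": -0.16, "ty": -0.84, "tz": 0, "wx": 0, "wy": 0, "wz": -0.666, "claw": 0}, {"tx": -0.16, "ty": -0.84, "tz": 0, "wx": 0, "wy": 0, "wz": -0.666, "claw": 0}, {"tx": -0.16, "ty": -0.84, "tz": 0, "wx": 0, "wy": 0, "wz": -0.666, "claw": 0}, {"tx": -0.16, "ty": -0.84, "tz": 0, "wx": 0, "wy": 0, "wz": -0.666, "claw": 0}, {"tx": -0.16, "ty": -0.84, "tz": 0, "wx": 0, "wy": 0, "wz": -0.666, "claw": 0}]}}

```text
clock: 11.45
eef_pos: [598.8, 149.2, 180.7]
tool_rot: [-3.14, 0.002, 1.043]
force: [0.2, -0.3, -0.9]
width: 85.1
gripper_force: 0.0
```

Emit:
{"api": "jog_arm", "payload": {"plan": [{"tx": 0.589, "ty": -0.733, "tz": 0, "wx": 0, "wy": 0, "wz": -0.778, "claw": 0}, {"tx": 0.589, "ty": -0.733, "tz": 0, "wx": 0, "wy": 0, "wz": -0.778, "claw": 0}, {"tx": 0.589, "ty": -0.733, "tz": 0, "wx": 0, "wy": 0, "wz": -0.778, "claw": 0}, {"tx": 0.589, "ty": -0.733, "tz": 0, "wx": 0, "wy": 0, "wz": -0.778, "claw": 0}, {"tx": 0.589, "ty": -0.733, "tz": 0, "wx": 0, "wy": 0, "wz": -0.778, "claw": 0}, {"tx": 0.589, "ty": -0.733, "tz": 0, "wx": 0, "wy": 0, "wz": -0.778, "claw": 0}, {"tx": 0.589, "ty": -0.733, "tz": 0, "wx": 0, "wy": 0, "wz": -0.778, "claw": 0}, {"tx": 0.589, "ty": -0.733, "tz": 0, "wx": 0, "wy": 0, "wz": -0.778, "claw": 0}, {"tx": 0.589, "ty": -0.733, "tz": 0, "wx": 0, "wy": 0, "wz": -0.778, "claw": 0}, {"tx": 0.589, "ty": -0.733, "tz": 0, "wx": 0, "wy": 0, "wz": -0.778, "claw": 0}, {"tx": 0.589, "ty": -0.733, "tz": 0, "wx": 0, "wy": 0, "wz": -0.778, "claw": 0}, {"tx": 0.589, "ty": -0.733, "tz": 0, "wx": 0, "wy": 0, "wz": -0.778, "claw": 0}]}}

```text
clock: 12.65
eef_pos: [497.4, 412.5, 181.6]
tool_rot: [-3.141, 0.0, 2.267]
force: [-0.5, -0.2, 0.6]
width: 85.2
gripper_force: 0.0
```

Run:
```python
from h import *
s=st(); _,p=wlook("w4.png")
for c,n,b,_ in blobs(red(p),100): print("w",np.round(c),n,b,wrist_world(p,s,c,74))
for t in ctrl.trace(p,"nest_bottle"):
    cs,_=cv2.findContours(t["pixels"].astype(np.uint8),cv2.RETR_EXTERNAL,cv2.CHAIN_APPROX_NONE); c=max(cs,key=len)
    print(round(t["score"],2),[np.round(x,1) for x in cv2.minAreaRect(wrist_world(p,s,c.reshape(-1,2),9).astype(np.float32))])
from chain import *
p=(*s["eef_pos"],np.degrees(s["tool_rot"][2])-90)
chain(p,[(498.5,413,19,40)])
```

```text
t 12.65 [497.4 412.5 181.6] [-3.1412e+00  2.0000e-04  2.2669e+00] phi 39.88 F [-0.5 -0.2  0.6] w 85.2 q [-0.88  0.69  0.24  1.58 -0.19  0.89  0.13]
w [260. 182.] 320 [245 173  28  21] [[497.36870365 419.54432536]]
0.98 [array([209.6, 303.3]), array([86.4, 83. ]), np.float64(72.1)]
0.93 [array([331.2, 111.7]), array([93.6, 77.6]), np.float64(74.4)]
0.91 [array([357.5, 275. ]), array([83.5, 77.4]), np.float64(60.5)]
(498.5, 413, 19, 40) tx -0.001 ty 0.004 tz 0.542 wz -0.001 rows>= 4
```

View pics/w4.png

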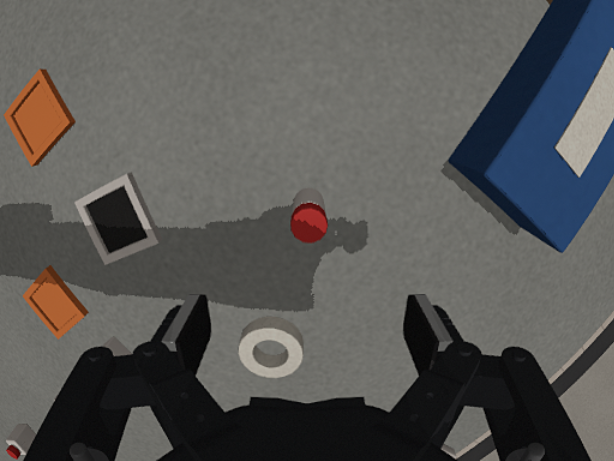

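The wrist view shows the vial's cap at about (309,223), partly in shadow, so it stands near (498,415). The tape at (270,348) and the blue box are well clear.

Emit:
{"api": "jog_arm", "payload": {"plan": [{"tx": 0.003, "ty": 0.007, "tz": 0.1, "wx": 0, "wy": 0, "wz": 0, "claw": 0}, {"tx": 0.003, "ty": 0.007, "tz": 0.22, "wx": 0, "wy": 0, "wz": 0, "claw": 0}, {"tx": 0.003, "ty": 0.007, "tz": 0.34, "wx": 0, "wy": 0, "wz": 0, "claw": 0}, {"tx": 0.003, "ty": 0.007, "tz": 0.45, "wx": 0, "wy": 0, "wz": 0, "claw": 0}, {"tx": 0.003, "ty": 0.007, "tz": 0.51, "wx": 0, "wy": 0, "wz": 0, "claw": 0}, {"tx": 0.003, "ty": 0.007, "tz": 0.545, "wx": 0, "wy": 0, "wz": 0, "claw": 0}, {"tx": 0.003, "ty": 0.007, "tz": 0.545, "wx": 0, "wy": 0, "wz": 0, "claw": 0}, {"tx": 0.003, "ty": 0.007, "tz": 0.545, "wx": 0, "wy": 0, "wz": 0, "claw": 0}]}}

```text
clock: 13.55
eef_pos: [498.9, 415.3, 19.1]
tool_rot: [3.14, 0.0, 2.269]
force: [0.9, 0.6, -0.2]
width: 85.3
gripper_force: 0.0
```

Emit:
{"api": "jog_arm", "payload": {"plan": [{"tx": 0, "ty": 0, "tz": 0, "wx": 0, "wy": 0, "wz": 0, "claw": 0.3}, {"tx": 0, "ty": 0, "tz": 0, "wx": 0, "wy": 0, "wz": 0, "claw": 0.5}, {"tx": 0, "ty": 0, "tz": 0, "wx": 0, "wy": 0, "wz": 0, "claw": 0.6}, {"tx": 0, "ty": 0, "tz": 0, "wx": 0, "wy": 0, "wz": 0, "claw": 0.7}, {"tx": 0, "ty": 0, "tz": 0, "wx": 0, "wy": 0, "wz": 0, "claw": 0.8}, {"tx": 0, "ty": 0, "tz": 0, "wx": 0, "wy": 0, "wz": 0, "claw": 1}, {"tx": 0, "ty": 0, "tz": 0, "wx": 0, "wy": 0, "wz": 0, "claw": 1}, {"tx": 0, "ty": 0, "tz": 0, "wx": 0, "wy": 0, "wz": 0, "claw": 1}, {"tx": 0, "ty": 0, "tz": 0, "wx": 0, "wy": 0, "wz": 0, "claw": 1}]}}

```text
clock: 14.45
eef_pos: [498.5, 415.1, 19.0]
tool_rot: [3.141, -0.0, 2.27]
force: [-1.3, -2.3, 5.4]
width: 26.5
gripper_force: 58.9
```

Run:
```python
from h import *
from chain import *
s=st()
p=(*s["eef_pos"],np.degrees(s["tool_rot"][2])-90)
chain(p,[(*p[:2],p[2]+160,p[3]),(580,150,p[2]+160,15),(429,-100,p[2]+160,-10)])
```

```text
t 14.45 [498.5 415.1  19. ] [ 3.1409e+00 -2.0000e-04  2.2696e+00] phi 40.04 F [-1.3 -2.3  5.4] w 26.5 q [-0.84  0.9   0.18  1.66 -0.25  0.6   0.17]
(np.float64(498.50091295355804), np.float64(415.1060137264276), np.float64(178.99791789427098), np.float64(40.03579373477072)) tx 0.000 ty 0.000 tz -0.533 wz -0.000 rows>= 4
(580, 150, np.float64(178.99791789427098), 15) tx -0.851 ty -0.360 tz -0.000 wz 0.278 rows>= 6
(429, -100, np.float64(178.99791789427098), -10) tx -0.675 ty -0.702 tz -0.000 wz 0.278 rows>= 6
```

Emit:
{"api": "jog_arm", "payload": {"plan": [{"tx": 0, "ty": 0, "tz": -0.03, "wx": 0, "wy": 0, "wz": 0, "claw": 1}, {"tx": 0, "ty": 0, "tz": -0.1, "wx": 0, "wy": 0, "wz": 0, "claw": 1}, {"tx": 0, "ty": 0, "tz": -0.2, "wx": 0, "wy": 0, "wz": 0, "claw": 1}, {"tx": 0, "ty": 0, "tz": -0.3, "wx": 0, "wy": 0, "wz": 0, "claw": 1}, {"tx": 0, "ty": 0, "tz": -0.4, "wx": 0, "wy": 0, "wz": 0, "claw": 1}, {"tx": 0, "ty": 0, "tz": -0.49, "wx": 0, "wy": 0, "wz": 0, "claw": 1}, {"tx": 0, "ty": 0, "tz": -0.533, "wx": 0, "wy": 0, "wz": 0, "claw": 1}, {"tx": 0, "ty": 0, "tz": -0.533, "wx": 0, "wy": 0, "wz": 0, "claw": 1}]}}

```text
clock: 15.25
eef_pos: [499.2, 415.6, 180.2]
tool_rot: [3.138, -0.0, 2.27]
force: [-0.3, 0.2, -0.4]
width: 26.1
gripper_force: 59.0
```

Emit:
{"api": "jog_arm", "payload": {"plan": [{"tx": -0.05, "ty": -0.02, "tz": 0, "wx": 0, "wy": 0, "wz": 0.02, "claw": 1}, {"tx": -0.15, "ty": -0.06, "tz": 0, "wx": 0, "wy": 0, "wz": 0.05, "claw": 1}, {"tx": -0.27, "ty": -0.11, "tz": 0, "wx": 0, "wy": 0, "wz": 0.09, "claw": 1}, {"tx": -0.39, "ty": -0.16, "tz": 0, "wx": 0, "wy": 0, "wz": 0.13, "claw": 1}, {"tx": -0.51, "ty": -0.21, "tz": 0, "wx": 0, "wy": 0, "wz": 0.17, "claw": 1}, {"tx": -0.63, "ty": -0.26, "tz": 0, "wx": 0, "wy": 0, "wz": 0.21, "claw": 1}, {"tx": -0.74, "ty": -0.31, "tz": 0, "wx": 0, "wy": 0, "wz": 0.25, "claw": 1}, {"tx": -0.82, "ty": -0.345, "tz": 0, "wx": 0, "wy": 0, "wz": 0.27, "claw": 1}, {"tx": -0.851, "ty": -0.36, "tz": 0, "wx": 0, "wy": 0, "wz": 0.278, "claw": 1}, {"tx": -0.851, "ty": -0.36, "tz": 0, "wx": 0, "wy": 0, "wz": 0.278, "claw": 1}]}}

```text
clock: 16.25
eef_pos: [579.3, 147.3, 177.0]
tool_rot: [-3.139, 0.001, 1.829]
force: [0.1, 0.3, -0.2]
width: 27.0
gripper_force: 58.9
```

Emit:
{"api": "jog_arm", "payload": {"plan": [{"tx": -0.04, "ty": -0.04, "tz": 0, "wx": 0, "wy": 0, "wz": 0.02, "claw": 1}, {"tx": -0.12, "ty": -0.12, "tz": 0, "wx": 0, "wy": 0, "wz": 0.05, "claw": 1}, {"tx": -0.22, "ty": -0.22, "tz": 0, "wx": 0, "wy": 0, "wz": 0.09, "claw": 1}, {"tx": -0.32, "ty": -0.33, "tz": 0, "wx": 0, "wy": 0, "wz": 0.13, "claw": 1}, {"tx": -0.42, "ty": -0.43, "tz": 0, "wx": 0, "wy": 0, "wz": 0.17, "claw": 1}, {"tx": -0.52, "ty": -0.53, "tz": 0, "wx": 0, "wy": 0, "wz": 0.21, "claw": 1}, {"tx": -0.6, "ty": -0.62, "tz": 0, "wx": 0, "wy": 0, "wz": 0.25, "claw": 1}, {"tx": -0.65, "ty": -0.68, "tz": 0, "wx": 0, "wy": 0, "wz": 0.27, "claw": 1}, {"tx": -0.675, "ty": -0.702, "tz": 0, "wx": 0, "wy": 0, "wz": 0.278, "claw": 1}, {"tx": -0.675, "ty": -0.702, "tz": 0, "wx": 0, "wy": 0, "wz": 0.278, "claw": 1}, {"tx": -0.675, "ty": -0.702, "tz": 0, "wx": 0, "wy": 0, "wz": 0.278, "claw": 1}]}}

```text
clock: 17.35
eef_pos: [430.0, -98.5, 178.0]
tool_rot: [3.141, -0.001, 1.399]
force: [0.5, 0.4, -0.1]
width: 26.6
gripper_force: 59.0
```

Run:
```python
from h import *
s=st(); _,p=wlook("w5.png")
g=(p["img"].max(2)<70).astype(np.uint8)
for c,n,b,m in blobs(g,200): 
  if n<6000: print(np.round(c),n,b,np.round(wrist_world(p,s,c,8),1))
z0=s["eef_pos"][2]-19
for c,n,b,_ in blobs(red(p),300): print("w",np.round(c),n,b,wrist_world(p,s,c,74+z0))
for t in ctrl.trace(p,"nest_vial"):
    cs,_=cv2.findContours(t["pixels"].astype(np.uint8),cv2.RETR_EXTERNAL,cv2.CHAIN_APPROX_NONE); c=max(cs,key=len)
    print(round(t["score"],2),[np.round(x,1) for x in cv2.minAreaRect(wrist_world(p,s,c.reshape(-1,2),9).astype(np.float32))])
```

```text
t 17.35 [430.  -98.5 178. ] [ 3.1414e+00 -9.0000e-04  1.3994e+00] phi -9.82 F [ 0.5  0.4 -0.1] w 26.6 q [-0.16  0.46  0.45  2.14 -0.34  0.61  0.36]
[415.  18.] 317 [396   0  45  35] [[641.1  50.9]]
[ 15. 153.] 699 [  0  81  33 135] [[109.5 -11.7]]
[424. 147.] 421 [412 121  36  52] [[ 633.3 -101.4]]
[254. 170.] 1187 [235 151  40  39] [[429.2 -98.3]]
[399. 255.] 1218 [373 239  54  34] [[ 600.  -243.9]]
w [460. 155.] 1394 [442 131  37  49] [[514.01570674 -46.30037242]]
w [256. 315.] 2139 [223 294  67  42] [[430.66287414 -97.55040258]]
0.87 [array([428.9, -98.6]), array([65.2, 66.2]), np.float64(25.1)]
```

View pics/w5.png

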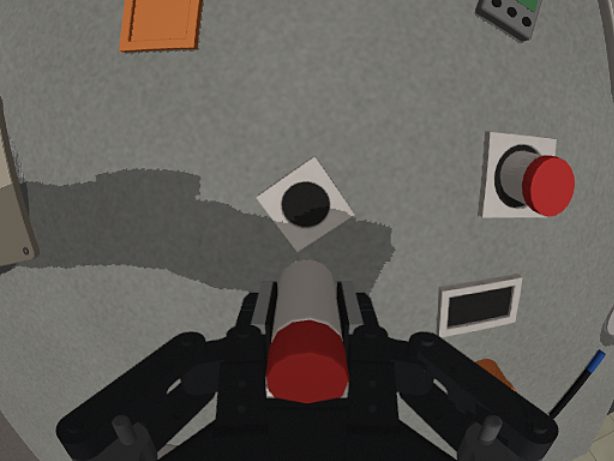

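The jar stands in its nest at (515,180), and the held vial is lined up with the small round recess at (305,204).

Emit:
{"api": "jog_arm", "payload": {"plan": [{"tx": -0.001, "ty": -0.003, "tz": 0.06, "wx": 0, "wy": 0, "wz": 0, "claw": 1}, {"tx": -0.001, "ty": -0.003, "tz": 0.16, "wx": 0, "wy": 0, "wz": 0, "claw": 1}, {"tx": -0.001, "ty": -0.003, "tz": 0.27, "wx": 0, "wy": 0, "wz": 0, "claw": 1}, {"tx": -0.001, "ty": -0.003, "tz": 0.37, "wx": 0, "wy": 0, "wz": 0, "claw": 1}, {"tx": -0.001, "ty": -0.003, "tz": 0.44, "wx": 0, "wy": 0, "wz": 0, "claw": 1}, {"tx": -0.001, "ty": -0.003, "tz": 0.48, "wx": 0, "wy": 0, "wz": 0, "claw": 1}, {"tx": -0.001, "ty": -0.003, "tz": 0.495, "wx": 0, "wy": 0, "wz": 0, "claw": 1}, {"tx": -0.001, "ty": -0.003, "tz": 0.502, "wx": 0, "wy": 0, "wz": 0, "claw": 1}, {"tx": -0.001, "ty": -0.003, "tz": 0.508, "wx": 0, "wy": 0, "wz": 0, "claw": 1}, {"tx": -0.001, "ty": -0.003, "tz": 0.508, "wx": 0, "wy": 0, "wz": 0, "claw": 1}, {"tx": -0.001, "ty": -0.003, "tz": 0.508, "wx": 0, "wy": 0, "wz": 0, "claw": 1}]}}

```text
clock: 18.55
eef_pos: [428.4, -99.9, 25.8]
tool_rot: [3.141, -0.0, 1.397]
force: [0.6, -0.9, -0.7]
width: 26.5
gripper_force: 59.1
```

Emit:
{"api": "jog_arm", "payload": {"plan": [{"tx": 0, "ty": 0, "tz": 0.003, "wx": 0, "wy": 0, "wz": 0, "claw": 1}, {"tx": 0, "ty": 0, "tz": 0.006, "wx": 0, "wy": 0, "wz": 0, "claw": 1}, {"tx": 0, "ty": 0, "tz": 0.006, "wx": 0, "wy": 0, "wz": 0, "claw": 1}]}}

```text
clock: 18.85
eef_pos: [428.0, -100.4, 24.0]
tool_rot: [3.141, -0.0, 1.396]
force: [0.1, 0.1, 0.2]
width: 26.5
gripper_force: 59.1
```

Emit:
{"api": "jog_arm", "payload": {"plan": [{"tx": 0, "ty": 0, "tz": 0.002, "wx": 0, "wy": 0, "wz": 0, "claw": 1}, {"tx": 0, "ty": 0, "tz": 0.004, "wx": 0, "wy": 0, "wz": 0, "claw": 1}, {"tx": 0, "ty": 0, "tz": 0.004, "wx": 0, "wy": 0, "wz": 0, "claw": 1}]}}

```text
clock: 19.15
eef_pos: [428.0, -100.4, 23.8]
tool_rot: [3.141, -0.001, 1.396]
force: [-2.7, 1.8, 14.4]
width: 26.9
gripper_force: 60.7
```

Emit:
{"api": "jog_arm", "payload": {"plan": [{"tx": 0, "ty": 0, "tz": -0.002, "wx": 0, "wy": 0, "wz": 0, "claw": 1}, {"tx": 0, "ty": 0, "tz": -0.002, "wx": 0, "wy": 0, "wz": 0, "claw": 0.5}, {"tx": 0, "ty": 0, "tz": -0.002, "wx": 0, "wy": 0, "wz": 0, "claw": 0.3}, {"tx": 0, "ty": 0, "tz": -0.002, "wx": 0, "wy": 0, "wz": 0, "claw": 0}, {"tx": 0, "ty": 0, "tz": -0.002, "wx": 0, "wy": 0, "wz": 0, "claw": 0}, {"tx": 0, "ty": 0, "tz": -0.002, "wx": 0, "wy": 0, "wz": 0, "claw": 0}, {"tx": 0, "ty": 0, "tz": -0.1, "wx": 0, "wy": 0, "wz": 0, "claw": 0}, {"tx": 0, "ty": 0, "tz": -0.25, "wx": 0, "wy": 0, "wz": 0, "claw": 0}, {"tx": 0, "ty": 0, "tz": -0.4, "wx": 0, "wy": 0, "wz": 0, "claw": 0}, {"tx": 0, "ty": 0, "tz": -0.53, "wx": 0, "wy": 0, "wz": 0, "claw": 0}, {"tx": 0, "ty": 0, "tz": -0.53, "wx": 0, "wy": 0, "wz": 0, "claw": 0}, {"tx": 0, "ty": 0, "tz": -0.53, "wx": 0, "wy": 0, "wz": 0, "claw": 0}]}}

```text
clock: 20.35
eef_pos: [428.4, -99.9, 182.3]
tool_rot: [3.14, -0.001, 1.397]
force: [-0.2, -0.4, -0.9]
width: 85.3
gripper_force: 0.0
```

Run:
```python
from h import *
s=st()
t=ctrl.get_image("top"); t2=ctrl.get_image("scene")
for c,n,b,_ in blobs(red(t),50): print("top",np.round(c),n,plane(t,c,79))
for c,n,b,_ in blobs(red(t2),20)[:4]: print("scene",np.round(c),n,plane(t2,c,79))
from chain import *
p=(*s["eef_pos"],np.degrees(s["tool_rot"][2])-90)
chain(p,[(360,-291,183,-30)])
```

```text
t 20.35 [428.4 -99.9 182.3] [ 3.1399e+00 -7.0000e-04  1.3972e+00] phi -9.95 F [-0.2 -0.4 -0.9] w 85.3 q [-0.33  0.5   0.72  2.15 -0.54  0.67  0.58]
top [297. 104.] 219 [[644.11316321 -97.43298832]]
top [382. 214.] 66 [[ 358.67600567 -289.26614443]]
scene [167. 160.] 35 [[ 372.9213676  -285.25581578]]
scene [301. 187.] 21 [[443.58033233 115.29201802]]
scene [204. 236.] 292 [[663.03294958 -95.67473139]]
scene [300. 297.] 72 [[794.51488013 127.44153047]]
(360, -291, 183, -30) tx -0.667 ty -0.114 tz -0.002 wz 0.223 rows>= 5
```

Emit:
{"api": "jog_arm", "payload": {"plan": [{"tx": -0.667, "ty": -0.114, "tz": 0, "wx": 0, "wy": 0, "wz": 0.223, "claw": 0}, {"tx": -0.667, "ty": -0.114, "tz": 0, "wx": 0, "wy": 0, "wz": 0.223, "claw": 0}, {"tx": -0.667, "ty": -0.114, "tz": 0, "wx": 0, "wy": 0, "wz": 0.223, "claw": 0}, {"tx": -0.667, "ty": -0.114, "tz": 0, "wx": 0, "wy": 0, "wz": 0.223, "claw": 0}, {"tx": -0.667, "ty": -0.114, "tz": 0, "wx": 0, "wy": 0, "wz": 0.223, "claw": 0}, {"tx": -0.667, "ty": -0.114, "tz": 0, "wx": 0, "wy": 0, "wz": 0.223, "claw": 0}, {"tx": -0.667, "ty": -0.114, "tz": 0, "wx": 0, "wy": 0, "wz": 0.223, "claw": 0}, {"tx": -0.667, "ty": -0.114, "tz": 0, "wx": 0, "wy": 0, "wz": 0.223, "claw": 0}]}}

```text
clock: 21.25
eef_pos: [360.0, -289.5, 181.1]
tool_rot: [-3.14, -0.001, 1.049]
force: [0.6, 0.1, 0.7]
width: 85.5
gripper_force: 0.0
```

Run:
```python
from h import *
s=st(); _,p=wlook("w6.png")
for c,n,b,m in blobs(red(p),100): print("w",np.round(c),n,b,wrist_world(p,s,c,72))
for t in ctrl.trace(p,"bottle_mid"):
    m=t["pixels"]; i=p["img"]; m=m&(i.min(2)>110)
    cs,_=cv2.findContours(m.astype(np.uint8),cv2.RETR_EXTERNAL,cv2.CHAIN_APPROX_NONE); c=max(cs,key=len)
    print(round(t["score"],2),t["extent"],[np.round(x,1) for x in cv2.minAreaRect(wrist_world(p,s,c.reshape(-1,2),54).astype(np.float32))])
t=ctrl.get_image("top")
for c,n,b,_ in blobs(red(t),10): print("top",np.round(c),n,plane(t,c,65),plane(t,c,79))
```

```text
t 21.25 [ 360.  -289.5  181.1] [-3.1397e+00 -1.0000e-03  1.0488e+00] phi -29.91 F [0.6 0.1 0.7] w 85.5 q [ 0.09  0.55  0.77  2.09 -0.59  0.73  0.73]
w [257. 189.] 567 [243 176  29  28] [[ 360.83822431 -290.90787837]]
0.67 [258.4, 179.5, 45.9, 50.8] [array([ 360.6, -291.5]), array([39.9, 39.8]), np.float64(60.2)]
top [299. 105.] 293 [[ 644.91061222 -102.44494554]] [[ 639.87441482 -101.30606901]]
```

View pics/w6.png

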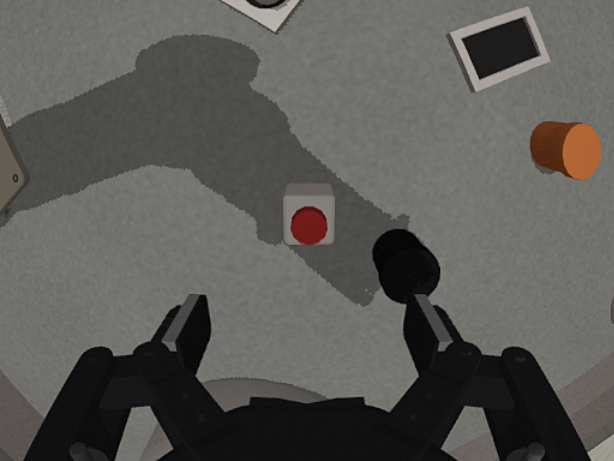

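The wrist view shows the bottle square to the fingers at (309,220). The black jar is off to the right at (405,265), so I'll part-close the fingers for clearance.

Emit:
{"api": "jog_arm", "payload": {"plan": [{"tx": -0.004, "ty": 0.005, "tz": 0.05, "wx": 0, "wy": 0, "wz": 0, "claw": 0.3}, {"tx": -0.004, "ty": 0.005, "tz": 0.1, "wx": 0, "wy": 0, "wz": 0, "claw": 0.3}, {"tx": -0.004, "ty": 0.005, "tz": 0.15, "wx": 0, "wy": 0, "wz": 0, "claw": 0.3}, {"tx": -0.004, "ty": 0.005, "tz": 0.2, "wx": 0, "wy": 0, "wz": 0, "claw": 0.3}, {"tx": -0.004, "ty": 0.005, "tz": 0.2, "wx": 0, "wy": 0, "wz": 0, "claw": 0.3}]}}

```text
clock: 21.9
eef_pos: [359.9, -291.7, 120.6]
tool_rot: [-3.138, -0.001, 1.047]
force: [-0.4, 0.2, -0.0]
width: 60.0
gripper_force: 0.0
```

Emit:
{"api": "jog_arm", "payload": {"plan": [{"tx": 0, "ty": 0, "tz": 0.07, "wx": 0, "wy": 0, "wz": 0, "claw": 0.3}, {"tx": 0, "ty": 0, "tz": 0.15, "wx": 0, "wy": 0, "wz": 0, "claw": 0.3}, {"tx": 0, "ty": 0, "tz": 0.23, "wx": 0, "wy": 0, "wz": 0, "claw": 0.3}, {"tx": 0, "ty": 0, "tz": 0.31, "wx": 0, "wy": 0, "wz": 0, "claw": 0.3}, {"tx": 0, "ty": 0, "tz": 0.36, "wx": 0, "wy": 0, "wz": 0, "claw": 0.3}, {"tx": 0, "ty": 0, "tz": 0.36, "wx": 0, "wy": 0, "wz": 0, "claw": 0.3}, {"tx": 0, "ty": 0, "tz": 0.36, "wx": 0, "wy": 0, "wz": 0, "claw": 0.45}, {"tx": 0, "ty": 0, "tz": 0.36, "wx": 0, "wy": 0, "wz": 0, "claw": 0.6}, {"tx": 0, "ty": 0, "tz": 0.36, "wx": 0, "wy": 0, "wz": 0, "claw": 1}, {"tx": 0, "ty": 0, "tz": 0.36, "wx": 0, "wy": 0, "wz": 0, "claw": 1}, {"tx": 0, "ty": 0, "tz": 0.36, "wx": 0, "wy": 0, "wz": 0, "claw": 1}, {"tx": 0, "ty": 0, "tz": 0.36, "wx": 0, "wy": 0, "wz": 0, "claw": 1}]}}

```text
clock: 23.1
eef_pos: [360.8, -293.6, 14.8]
tool_rot: [3.14, 0.0, 1.046]
force: [-0.2, 0.4, 7.9]
width: 41.3
gripper_force: 61.3
```

Run:
```python
from h import *
from chain import *
s=st()
p=(*s["eef_pos"],np.degrees(s["tool_rot"][2])-90); Z=p[2]+165
chain(p,[(*p[:2],Z,p[3]),(480,-50,Z,0),(480,130,Z,30),(356,273,Z,60.2)])
```

```text
t 23.1 [ 360.8 -293.6   14.8] [3.1397e+00 1.0000e-04 1.0463e+00] phi -30.05 F [-0.2  0.4  7.9] w 41.3 q [ 0.38  0.81  0.36  2.18 -0.96  0.32  1.05]
(np.float64(360.84453316129236), np.float64(-293.6152120431083), np.float64(179.83333668551634), np.float64(-30.05365790758195)) tx 0.000 ty 0.000 tz -0.550 wz -0.000 rows>= 4
(480, -50, np.float64(179.83333668551634), 0) tx 0.902 ty -0.063 tz -0.000 wz -0.334 rows>= 6
(480, 130, np.float64(179.83333668551634), 30) tx 0.600 ty -0.000 tz -0.000 wz -0.333 rows>= 4
(356, 273, np.float64(179.83333668551634), 60.2) tx 0.619 ty -0.120 tz -0.000 wz -0.336 rows>= 4
```

Emit:
{"api": "jog_arm", "payload": {"plan": [{"tx": 0, "ty": 0, "tz": -0.03, "wx": 0, "wy": 0, "wz": 0, "claw": 1}, {"tx": 0, "ty": 0, "tz": -0.1, "wx": 0, "wy": 0, "wz": 0, "claw": 1}, {"tx": 0, "ty": 0, "tz": -0.2, "wx": 0, "wy": 0, "wz": 0, "claw": 1}, {"tx": 0, "ty": 0, "tz": -0.3, "wx": 0, "wy": 0, "wz": 0, "claw": 1}, {"tx": 0, "ty": 0, "tz": -0.4, "wx": 0, "wy": 0, "wz": 0, "claw": 1}, {"tx": 0, "ty": 0, "tz": -0.5, "wx": 0, "wy": 0, "wz": 0, "claw": 1}, {"tx": 0, "ty": 0, "tz": -0.55, "wx": 0, "wy": 0, "wz": 0, "claw": 1}, {"tx": 0, "ty": 0, "tz": -0.55, "wx": 0, "wy": 0, "wz": 0, "claw": 1}]}}

```text
clock: 23.9
eef_pos: [361.1, -293.8, 181.0]
tool_rot: [3.137, 0.0, 1.046]
force: [-0.1, 0.9, -1.9]
width: 41.4
gripper_force: 60.9
```

Emit:
{"api": "jog_arm", "payload": {"plan": [{"tx": 0.05, "ty": 0, "tz": 0, "wx": 0, "wy": 0, "wz": -0.02, "claw": 1}, {"tx": 0.15, "ty": -0.01, "tz": 0, "wx": 0, "wy": 0, "wz": -0.06, "claw": 1}, {"tx": 0.27, "ty": -0.02, "tz": 0, "wx": 0, "wy": 0, "wz": -0.1, "claw": 1}, {"tx": 0.39, "ty": -0.03, "tz": 0, "wx": 0, "wy": 0, "wz": -0.15, "claw": 1}, {"tx": 0.51, "ty": -0.04, "tz": 0, "wx": 0, "wy": 0, "wz": -0.19, "claw": 1}, {"tx": 0.63, "ty": -0.045, "tz": 0, "wx": 0, "wy": 0, "wz": -0.23, "claw": 1}, {"tx": 0.75, "ty": -0.05, "tz": 0, "wx": 0, "wy": 0, "wz": -0.28, "claw": 1}, {"tx": 0.85, "ty": -0.06, "tz": 0, "wx": 0, "wy": 0, "wz": -0.32, "claw": 1}, {"tx": 0.902, "ty": -0.063, "tz": 0, "wx": 0, "wy": 0, "wz": -0.334, "claw": 1}, {"tx": 0.902, "ty": -0.063, "tz": 0, "wx": 0, "wy": 0, "wz": -0.334, "claw": 1}]}}

```text
clock: 24.9
eef_pos: [479.6, -47.6, 178.0]
tool_rot: [-3.14, -0.001, 1.574]
force: [-0.3, -0.8, -2.3]
width: 41.4
gripper_force: 60.8
```

Emit:
{"api": "jog_arm", "payload": {"plan": [{"tx": 0.05, "ty": 0, "tz": 0, "wx": 0, "wy": 0, "wz": -0.03, "claw": 1}, {"tx": 0.15, "ty": 0, "tz": 0, "wx": 0, "wy": 0, "wz": -0.09, "claw": 1}, {"tx": 0.27, "ty": 0, "tz": 0, "wx": 0, "wy": 0, "wz": -0.16, "claw": 1}, {"tx": 0.39, "ty": 0, "tz": 0, "wx": 0, "wy": 0, "wz": -0.23, "claw": 1}, {"tx": 0.5, "ty": 0, "tz": 0, "wx": 0, "wy": 0, "wz": -0.29, "claw": 1}, {"tx": 0.58, "ty": 0, "tz": 0, "wx": 0, "wy": 0, "wz": -0.32, "claw": 1}, {"tx": 0.6, "ty": 0, "tz": 0, "wx": 0, "wy": 0, "wz": -0.333, "claw": 1}, {"tx": 0.6, "ty": 0, "tz": 0, "wx": 0, "wy": 0, "wz": -0.333, "claw": 1}]}}

```text
clock: 25.7
eef_pos: [479.1, 130.1, 178.7]
tool_rot: [-3.141, 0.0, 2.094]
force: [0.4, -0.1, -1.2]
width: 41.4
gripper_force: 60.8
```

Emit:
{"api": "jog_arm", "payload": {"plan": [{"tx": 0.05, "ty": -0.01, "tz": 0, "wx": 0, "wy": 0, "wz": -0.03, "claw": 1}, {"tx": 0.15, "ty": -0.03, "tz": 0, "wx": 0, "wy": 0, "wz": -0.09, "claw": 1}, {"tx": 0.27, "ty": -0.05, "tz": 0, "wx": 0, "wy": 0, "wz": -0.16, "claw": 1}, {"tx": 0.39, "ty": -0.08, "tz": 0, "wx": 0, "wy": 0, "wz": -0.22, "claw": 1}, {"tx": 0.5, "ty": -0.1, "tz": 0, "wx": 0, "wy": 0, "wz": -0.28, "claw": 1}, {"tx": 0.59, "ty": -0.115, "tz": 0, "wx": 0, "wy": 0, "wz": -0.32, "claw": 1}, {"tx": 0.619, "ty": -0.12, "tz": 0, "wx": 0, "wy": 0, "wz": -0.336, "claw": 1}, {"tx": 0.619, "ty": -0.12, "tz": 0, "wx": 0, "wy": 0, "wz": -0.336, "claw": 1}, {"tx": 0.619, "ty": -0.12, "tz": 0, "wx": 0, "wy": 0, "wz": -0.336, "claw": 1}]}}

```text
clock: 26.6
eef_pos: [356.4, 271.9, 179.0]
tool_rot: [-3.142, 0.001, 2.619]
force: [0.6, -0.8, -1.4]
width: 41.5
gripper_force: 60.8
```

Run:
```python
from h import *
s=st(); _,p=wlook("w7.png")
g=(p["img"].max(2)<70).astype(np.uint8)
for c,n,b,m in blobs(g,200): 
  if n<6000: print(np.round(c),n,b,np.round(wrist_world(p,s,c,8),1))
for t in ctrl.trace(p,"nest_bottle"):
    cs,_=cv2.findContours(t["pixels"].astype(np.uint8),cv2.RETR_EXTERNAL,cv2.CHAIN_APPROX_NONE); c=max(cs,key=len)
    print(round(t["score"],2),[np.round(x,1) for x in cv2.minAreaRect(wrist_world(p,s,c.reshape(-1,2),9).astype(np.float32))])
t=ctrl.get_image("top")
for c,n,b,_ in blobs(red(t),10): print("top",np.round(c),n,plane(t,c,65),plane(t,c,79))
```

```text
t 26.6 [356.4 271.9 179. ] [-3.1415e+00  1.0000e-03  2.6189e+00] phi 60.05 F [ 0.6 -0.8 -1.4] w 41.5 q [-1.02  0.46  0.42  2.12 -0.32  0.62  0.68]
[15. 99.] 378 [ 0 66 39 64] [[108.   47.5]]
[257. 168.] 2663 [230 143  55  51] [[356.5 274.2]]
[500. 230.] 1759 [482 186  30  93] [[626.6 559.7]]
[ 10. 346.] 558 [  0 330  24  34] [[ 423. -423.]]
0.98 [array([356. , 274.5]), array([79.6, 79. ]), np.float64(60.0)]
0.92 [array([330.4, 109.4]), array([83.9, 79.2]), np.float64(74.2)]
0.63 [array([208. , 303.3]), array([76.5, 78.1]), np.float64(72.5)]
top [299. 105.] 291 [[ 644.92084169 -102.44339016]] [[ 639.88450532 -101.30453475]]
top [218. 176.] 16 [[466.53233706 106.53007492]] [[463.91935889 104.83008396]]
top [303. 189.] 78 [[ 427.90774152 -102.44158122]] [[ 425.81946773 -101.30275039]]
top [216. 190.] 15 [[431.43031711 114.23989054]] [[429.29419011 112.43516387]]
```

View pics/w7.png

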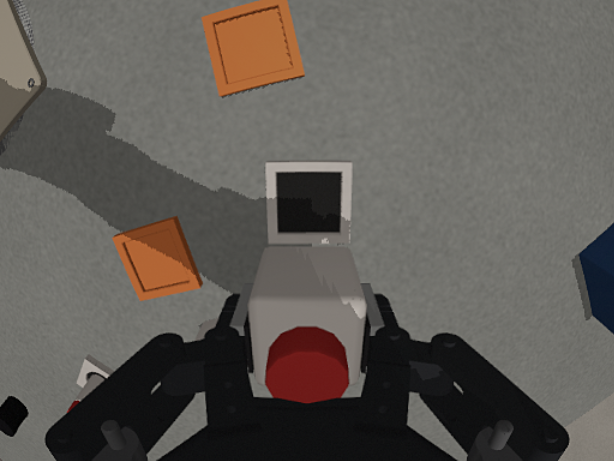

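The white square nest is directly ahead at (309,203), with the bottle square to it. The vial's cap shows in its nest in the top view too.

Emit:
{"api": "jog_arm", "payload": {"plan": [{"tx": -0.002, "ty": 0.004, "tz": 0.06, "wx": 0, "wy": 0, "wz": 0, "claw": 1}, {"tx": -0.002, "ty": 0.004, "tz": 0.16, "wx": 0, "wy": 0, "wz": 0, "claw": 1}, {"tx": -0.002, "ty": 0.004, "tz": 0.27, "wx": 0, "wy": 0, "wz": 0, "claw": 1}, {"tx": -0.002, "ty": 0.004, "tz": 0.38, "wx": 0, "wy": 0, "wz": 0, "claw": 1}, {"tx": -0.002, "ty": 0.004, "tz": 0.46, "wx": 0, "wy": 0, "wz": 0, "claw": 1}, {"tx": -0.002, "ty": 0.004, "tz": 0.5, "wx": 0, "wy": 0, "wz": 0, "claw": 1}, {"tx": -0.002, "ty": 0.004, "tz": 0.515, "wx": 0, "wy": 0, "wz": 0, "claw": 1}, {"tx": -0.002, "ty": 0.004, "tz": 0.522, "wx": 0, "wy": 0, "wz": 0, "claw": 1}, {"tx": -0.002, "ty": 0.004, "tz": 0.526, "wx": 0, "wy": 0, "wz": 0, "claw": 1}, {"tx": -0.002, "ty": 0.004, "tz": 0.526, "wx": 0, "wy": 0, "wz": 0, "claw": 1}, {"tx": -0.002, "ty": 0.004, "tz": 0.526, "wx": 0, "wy": 0, "wz": 0, "claw": 1}]}}

```text
clock: 27.85
eef_pos: [357.1, 273.9, 21.1]
tool_rot: [3.141, 0.0, 2.621]
force: [-0.2, 0.9, -2.1]
width: 41.2
gripper_force: 61.3
```

Emit:
{"api": "jog_arm", "payload": {"plan": [{"tx": 0, "ty": 0, "tz": 0.003, "wx": 0, "wy": 0, "wz": 0, "claw": 1}, {"tx": 0, "ty": 0, "tz": 0.005, "wx": 0, "wy": 0, "wz": 0, "claw": 1}, {"tx": 0, "ty": 0, "tz": 0.005, "wx": 0, "wy": 0, "wz": 0, "claw": 1}]}}

```text
clock: 28.15
eef_pos: [356.9, 274.1, 19.8]
tool_rot: [3.141, 0.0, 2.621]
force: [-0.6, -0.5, 3.4]
width: 41.5
gripper_force: 61.6
```

Emit:
{"api": "jog_arm", "payload": {"plan": [{"tx": 0, "ty": 0, "tz": 0, "wx": 0, "wy": 0, "wz": 0, "claw": 0.4}, {"tx": 0, "ty": 0, "tz": 0, "wx": 0, "wy": 0, "wz": 0, "claw": 0.3}, {"tx": 0, "ty": 0, "tz": 0, "wx": 0, "wy": 0, "wz": 0, "claw": 0}, {"tx": 0, "ty": 0, "tz": 0, "wx": 0, "wy": 0, "wz": 0, "claw": 0}, {"tx": 0, "ty": 0, "tz": 0, "wx": 0, "wy": 0, "wz": 0, "claw": 0}, {"tx": 0, "ty": 0, "tz": -0.1, "wx": 0, "wy": 0, "wz": 0, "claw": 0}, {"tx": 0, "ty": 0, "tz": -0.25, "wx": 0, "wy": 0, "wz": 0, "claw": 0}, {"tx": 0, "ty": 0, "tz": -0.4, "wx": 0, "wy": 0, "wz": 0, "claw": 0}, {"tx": 0, "ty": 0, "tz": -0.53, "wx": 0, "wy": 0, "wz": 0, "claw": 0}, {"tx": 0, "ty": 0, "tz": -0.53, "wx": 0, "wy": 0, "wz": 0, "claw": 0}, {"tx": 0, "ty": 0, "tz": -0.53, "wx": 0, "wy": 0, "wz": 0, "claw": 0}]}}

```text
clock: 29.25
eef_pos: [356.6, 274.6, 179.1]
tool_rot: [3.14, -0.0, 2.622]
force: [-0.4, 0.4, -0.8]
width: 84.8
gripper_force: 0.0
```

Run:
```python
from h import *
from chain import *
s=st()
p=(*s["eef_pos"],np.degrees(s["tool_rot"][2])-90); Z=p[2]
chain(p,[(448.5,110.5,Z,78)])
```

```text
t 29.25 [356.6 274.6 179.1] [ 3.1396e+00 -1.0000e-04  2.6223e+00] phi 60.25 F [-0.4  0.4 -0.8] w 84.8 q [-1.17  0.5   0.65  2.12 -0.5   0.66  0.87]
(448.5, 110.5, np.float64(179.12796414638058), 78) tx -0.537 ty -0.323 tz -0.000 wz -0.197 rows>= 4
```

Emit:
{"api": "jog_arm", "payload": {"plan": [{"tx": -0.537, "ty": -0.323, "tz": 0, "wx": 0, "wy": 0, "wz": -0.197, "claw": 0}, {"tx": -0.537, "ty": -0.323, "tz": 0, "wx": 0, "wy": 0, "wz": -0.197, "claw": 0}, {"tx": -0.537, "ty": -0.323, "tz": 0, "wx": 0, "wy": 0, "wz": -0.197, "claw": 0}, {"tx": -0.537, "ty": -0.323, "tz": 0, "wx": 0, "wy": 0, "wz": -0.197, "claw": 0}, {"tx": -0.537, "ty": -0.323, "tz": 0, "wx": 0, "wy": 0, "wz": -0.197, "claw": 0}, {"tx": -0.537, "ty": -0.323, "tz": 0, "wx": 0, "wy": 0, "wz": -0.197, "claw": 0}, {"tx": -0.537, "ty": -0.323, "tz": 0, "wx": 0, "wy": 0, "wz": -0.197, "claw": 0}]}}

```text
clock: 29.95
eef_pos: [447.0, 110.8, 177.5]
tool_rot: [-3.141, -0.003, 2.932]
force: [-0.2, 0.5, -0.1]
width: 85.5
gripper_force: 0.0
```

Run:
```python
from h import *
s=st(); _,p=wlook("w8.png")
R_=[wrist_world(p,s,c,70)[0] for c,n,b,m in blobs(red(p),60) if print("w",np.round(c),n,b,wrist_world(p,s,c,70)) is None]
for t in ctrl.trace(p,"pack_mid"):
    m=t["pixels"]; cs,_=cv2.findContours((m&(p["img"].min(2)>110)).astype(np.uint8),cv2.RETR_EXTERNAL,cv2.CHAIN_APPROX_NONE); c=max(cs,key=len)
    print(round(t["score"],2),np.round(t["extent"]),[np.round(x,1) for x in cv2.minAreaRect(wrist_world(p,s,c.reshape(-1,2),60).astype(np.float32))])
t=ctrl.get_image("top")
for c,n,b,_ in blobs(red(t),10): print("top",np.round(c),n,plane(t,c,77),plane(t,c,65))
```

```text
t 29.95 [447.  110.8 177.5] [-3.1410e+00 -2.8000e-03  2.9322e+00] phi 78.0 F [-0.2  0.5 -0.1] w 85.5 q [-0.67  0.5   0.52  2.09 -0.4   0.65  1.49]
w [415.  58.] 552 [403  45  25  28] [[356.39058932 278.49784872]]
w [257. 170.] 286 [247 161  20  19] [[431.73577335 115.34126512]]
w [ 55. 214.] 334 [ 46 202  19  24] [[ 430.15175773 -109.48163864]]
w [127. 352.] 231 [118 341  21  24] [[ 640.58683181 -109.90413727]]
0.79 [253. 182.  26.  75.] [array([449.1, 111.9]), array([24.1, 64.2]), np.float64(78.7)]
top [299. 105.] 296 [[ 640.59912576 -101.41211309]] [[ 644.91592829 -102.38762553]]
top [303. 189.] 80 [[ 425.84293044 -101.57530321]] [[ 427.62964119 -102.55273823]]
top [216. 190.] 17 [[429.41927773 112.57816155]] [[431.24812224 114.1237174 ]]
```

View pics/w8.png

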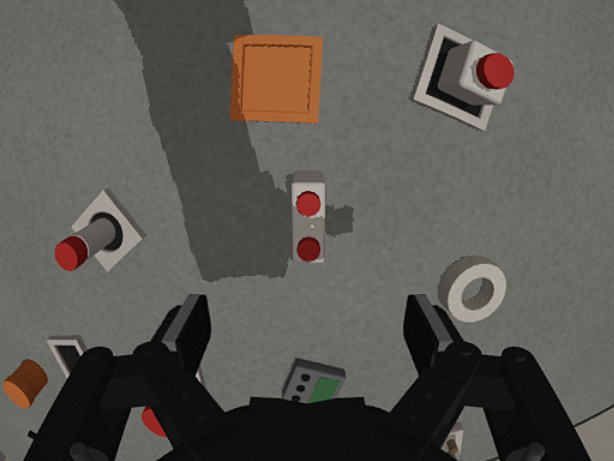

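The view shows the bottle and vial standing in their nests at (485,75) and (95,235). The pack, at (308,225), is aligned with the fingers.

Emit:
{"api": "jog_arm", "payload": {"plan": [{"tx": -0.006, "ty": 0.005, "tz": 0.1, "wx": 0, "wy": 0, "wz": -0.006, "claw": 0.2}, {"tx": -0.006, "ty": 0.005, "tz": 0.22, "wx": 0, "wy": 0, "wz": -0.006, "claw": 0.2}, {"tx": -0.006, "ty": 0.005, "tz": 0.34, "wx": 0, "wy": 0, "wz": -0.006, "claw": 0.2}, {"tx": -0.006, "ty": 0.005, "tz": 0.45, "wx": 0, "wy": 0, "wz": -0.006, "claw": 0.2}, {"tx": -0.006, "ty": 0.005, "tz": 0.51, "wx": 0, "wy": 0, "wz": -0.006, "claw": 0.2}, {"tx": -0.006, "ty": 0.005, "tz": 0.545, "wx": 0, "wy": 0, "wz": -0.006, "claw": 0.2}, {"tx": -0.006, "ty": 0.005, "tz": 0.545, "wx": 0, "wy": 0, "wz": -0.006, "claw": 0.2}, {"tx": -0.006, "ty": 0.005, "tz": 0.545, "wx": 0, "wy": 0, "wz": -0.006, "claw": 0.2}]}}

```text
clock: 30.9
eef_pos: [450.2, 111.6, 15.1]
tool_rot: [-3.142, -0.0, 2.941]
force: [-0.4, 0.5, -0.4]
width: 68.5
gripper_force: 0.0
```

Emit:
{"api": "jog_arm", "payload": {"plan": [{"tx": 0, "ty": 0, "tz": 0, "wx": 0, "wy": 0, "wz": 0, "claw": 0.4}, {"tx": 0, "ty": 0, "tz": 0, "wx": 0, "wy": 0, "wz": 0, "claw": 0.5}, {"tx": 0, "ty": 0, "tz": 0, "wx": 0, "wy": 0, "wz": 0, "claw": 0.6}, {"tx": 0, "ty": 0, "tz": 0, "wx": 0, "wy": 0, "wz": 0, "claw": 0.7}, {"tx": 0, "ty": 0, "tz": 0, "wx": 0, "wy": 0, "wz": 0, "claw": 0.8}, {"tx": 0, "ty": 0, "tz": 0, "wx": 0, "wy": 0, "wz": 0, "claw": 1}, {"tx": 0, "ty": 0, "tz": 0, "wx": 0, "wy": 0, "wz": 0, "claw": 1}, {"tx": 0, "ty": 0, "tz": 0, "wx": 0, "wy": 0, "wz": 0, "claw": 1}, {"tx": 0, "ty": 0, "tz": 0, "wx": 0, "wy": 0, "wz": 0, "claw": 1}]}}

```text
clock: 31.8
eef_pos: [450.7, 111.1, 15.5]
tool_rot: [3.141, 0.001, 2.94]
force: [-0.0, 0.4, 5.2]
width: 25.7
gripper_force: 59.1
```

Run:
```python
from h import *
from chain import *
s=st()
p=(*s["eef_pos"],np.degrees(s["tool_rot"][2])-90); Z=p[2]+165
chain(p,[(*p[:2],Z,p[3]),(530,-70,Z,82),(601,-244.5,Z,87)])
```

```text
t 31.8 [450.7 111.1  15.5] [3.1409e+00 6.0000e-04 2.9403e+00] phi 78.47 F [-0.   0.4  5.2] w 25.7 q [-0.45  0.78  0.22  2.18 -0.68  0.24  1.74]
(np.float64(450.658838558539), np.float64(111.12940892831762), np.float64(180.5478657383485), np.float64(78.46659132242343)) tx -0.000 ty 0.000 tz -0.550 wz -0.000 rows>= 4
(530, -70, np.float64(180.5478657383485), 82) tx -0.380 ty -0.539 tz -0.000 wz -0.039 rows>= 4
(601, -244.5, np.float64(180.5478657383485), 87) tx -0.315 ty -0.543 tz -0.000 wz -0.056 rows>= 4
```

Emit:
{"api": "jog_arm", "payload": {"plan": [{"tx": 0, "ty": 0, "tz": -0.03, "wx": 0, "wy": 0, "wz": 0, "claw": 1}, {"tx": 0, "ty": 0, "tz": -0.1, "wx": 0, "wy": 0, "wz": 0, "claw": 1}, {"tx": 0, "ty": 0, "tz": -0.2, "wx": 0, "wy": 0, "wz": 0, "claw": 1}, {"tx": 0, "ty": 0, "tz": -0.3, "wx": 0, "wy": 0, "wz": 0, "claw": 1}, {"tx": 0, "ty": 0, "tz": -0.4, "wx": 0, "wy": 0, "wz": 0, "claw": 1}, {"tx": 0, "ty": 0, "tz": -0.5, "wx": 0, "wy": 0, "wz": 0, "claw": 1}, {"tx": 0, "ty": 0, "tz": -0.55, "wx": 0, "wy": 0, "wz": 0, "claw": 1}, {"tx": 0, "ty": 0, "tz": -0.55, "wx": 0, "wy": 0, "wz": 0, "claw": 1}]}}

```text
clock: 32.6
eef_pos: [451.5, 111.3, 182.1]
tool_rot: [3.139, 0.004, 2.941]
force: [0.1, -0.2, -1.3]
width: 25.3
gripper_force: 59.0
```

Emit:
{"api": "jog_arm", "payload": {"plan": [{"tx": -0.03, "ty": -0.04, "tz": 0, "wx": 0, "wy": 0, "wz": 0, "claw": 1}, {"tx": -0.09, "ty": -0.13, "tz": 0, "wx": 0, "wy": 0, "wz": -0.01, "claw": 1}, {"tx": -0.17, "ty": -0.24, "tz": 0, "wx": 0, "wy": 0, "wz": -0.02, "claw": 1}, {"tx": -0.25, "ty": -0.35, "tz": 0, "wx": 0, "wy": 0, "wz": -0.03, "claw": 1}, {"tx": -0.32, "ty": -0.46, "tz": 0, "wx": 0, "wy": 0, "wz": -0.035, "claw": 1}, {"tx": -0.37, "ty": -0.525, "tz": 0, "wx": 0, "wy": 0, "wz": -0.039, "claw": 1}, {"tx": -0.38, "ty": -0.539, "tz": 0, "wx": 0, "wy": 0, "wz": -0.039, "claw": 1}, {"tx": -0.38, "ty": -0.539, "tz": 0, "wx": 0, "wy": 0, "wz": -0.039, "claw": 1}]}}

```text
clock: 33.4
eef_pos: [528.9, -70.7, 179.0]
tool_rot: [3.141, -0.002, 3.0]
force: [0.5, -0.4, -1.8]
width: 25.4
gripper_force: 59.1
```

Emit:
{"api": "jog_arm", "payload": {"plan": [{"tx": -0.02, "ty": -0.04, "tz": 0, "wx": 0, "wy": 0, "wz": 0, "claw": 1}, {"tx": -0.07, "ty": -0.13, "tz": 0, "wx": 0, "wy": 0, "wz": -0.01, "claw": 1}, {"tx": -0.14, "ty": -0.24, "tz": 0, "wx": 0, "wy": 0, "wz": -0.02, "claw": 1}, {"tx": -0.2, "ty": -0.35, "tz": 0, "wx": 0, "wy": 0, "wz": -0.03, "claw": 1}, {"tx": -0.26, "ty": -0.45, "tz": 0, "wx": 0, "wy": 0, "wz": -0.045, "claw": 1}, {"tx": -0.305, "ty": -0.525, "tz": 0, "wx": 0, "wy": 0, "wz": -0.056, "claw": 1}, {"tx": -0.315, "ty": -0.543, "tz": 0, "wx": 0, "wy": 0, "wz": -0.056, "claw": 1}, {"tx": -0.315, "ty": -0.543, "tz": 0, "wx": 0, "wy": 0, "wz": -0.056, "claw": 1}, {"tx": -0.315, "ty": -0.543, "tz": 0, "wx": 0, "wy": 0, "wz": -0.056, "claw": 1}]}}

```text
clock: 34.3
eef_pos: [600.3, -242.5, 179.5]
tool_rot: [3.14, -0.001, 3.091]
force: [-0.1, 0.5, -0.4]
width: 25.1
gripper_force: 59.1
```

Run:
```python
from h import *
s=st(); _,p=wlook("w9.png")
g=(p["img"].max(2)<70).astype(np.uint8)
for c,n,b,m in blobs(g,200): 
  if n<6000: print(np.round(c),n,b,np.round(wrist_world(p,s,c,8),1))
for t in ctrl.trace(p,"nest_pack"):
    cs,_=cv2.findContours(t["pixels"].astype(np.uint8),cv2.RETR_EXTERNAL,cv2.CHAIN_APPROX_NONE); c=max(cs,key=len)
    print(round(t["score"],2),[np.round(x,1) for x in cv2.minAreaRect(wrist_world(p,s,c.reshape(-1,2),9).astype(np.float32))])
```

```text
t 34.3 [ 600.3 -242.5  179.5] [ 3.1396e+00 -1.3000e-03  3.0912e+00] phi 87.11 F [-0.1  0.5 -0.4] w 25.1 q [ 0.07  0.73  0.47  1.58 -0.39  0.93  2.2 ]
[115.  15.] 1968 [81  0 66 37] [[ 410.6 -389.9]]
[377.  22.] 328 [361   0  35  34] [[ 437. -101.]]
[253. 157.] 1860 [234 134  40  49] [[ 586.8 -243.7]]
[469. 197.] 351 [456 175  28  53] [[648.8  48.7]]
[366. 198.] 559 [349 177  49  57] [[ 640.3 -112.7]]
0.68 [array([ 595.3, -243.9]), array([61.1, 87.9]), np.float64(87.1)]
```

View pics/w9.png

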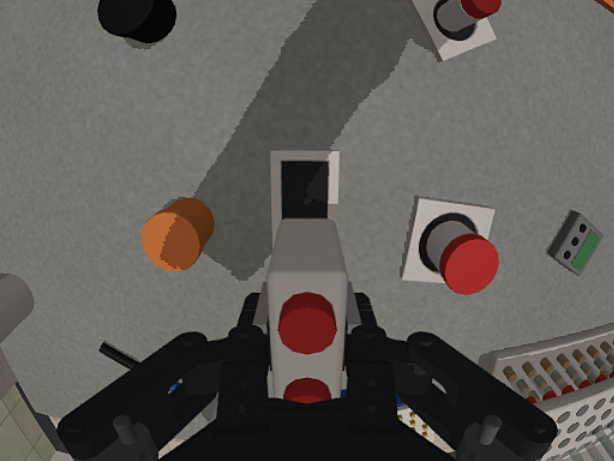

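nest_pack is ahead at (305,195), partly hidden by the held pack. Earlier views put it at (601.5,-244.3), so I'll correct slightly and lower.

Emit:
{"api": "jog_arm", "payload": {"plan": [{"tx": -0.01, "ty": -0.005, "tz": 0.06, "wx": 0, "wy": 0, "wz": 0, "claw": 1}, {"tx": -0.01, "ty": -0.005, "tz": 0.16, "wx": 0, "wy": 0, "wz": 0, "claw": 1}, {"tx": -0.01, "ty": -0.005, "tz": 0.27, "wx": 0, "wy": 0, "wz": 0, "claw": 1}, {"tx": -0.01, "ty": -0.005, "tz": 0.38, "wx": 0, "wy": 0, "wz": 0, "claw": 1}, {"tx": -0.01, "ty": -0.005, "tz": 0.46, "wx": 0, "wy": 0, "wz": 0, "claw": 1}, {"tx": -0.01, "ty": -0.005, "tz": 0.5, "wx": 0, "wy": 0, "wz": 0, "claw": 1}, {"tx": -0.01, "ty": -0.005, "tz": 0.515, "wx": 0, "wy": 0, "wz": 0, "claw": 1}, {"tx": -0.01, "ty": -0.005, "tz": 0.522, "wx": 0, "wy": 0, "wz": 0, "claw": 1}, {"tx": -0.01, "ty": -0.005, "tz": 0.526, "wx": 0, "wy": 0, "wz": 0, "claw": 1}, {"tx": -0.01, "ty": -0.005, "tz": 0.526, "wx": 0, "wy": 0, "wz": 0, "claw": 1}, {"tx": -0.01, "ty": -0.005, "tz": 0.526, "wx": 0, "wy": 0, "wz": 0, "claw": 1}]}}

```text
clock: 35.5
eef_pos: [604.1, -246.6, 23.2]
tool_rot: [-3.141, 0.002, 3.09]
force: [0.1, 0.8, -0.0]
width: 25.4
gripper_force: 59.1
```

Emit:
{"api": "jog_arm", "payload": {"plan": [{"tx": 0.001, "ty": 0.005, "tz": 0.003, "wx": 0, "wy": 0, "wz": 0, "claw": 1}, {"tx": 0.001, "ty": 0.005, "tz": 0.006, "wx": 0, "wy": 0, "wz": 0, "claw": 1}, {"tx": 0.001, "ty": 0.005, "tz": 0.009, "wx": 0, "wy": 0, "wz": 0, "claw": 1}, {"tx": 0.001, "ty": 0.005, "tz": 0.009, "wx": 0, "wy": 0, "wz": 0, "claw": 1}]}}

```text
clock: 35.9
eef_pos: [603.5, -244.6, 20.6]
tool_rot: [3.141, 0.001, 3.09]
force: [-1.8, 2.0, 6.5]
width: 25.5
gripper_force: 60.1
```

Emit:
{"api": "jog_arm", "payload": {"plan": [{"tx": 0, "ty": 0, "tz": 0, "wx": 0, "wy": 0, "wz": 0, "claw": 0.5}, {"tx": 0, "ty": 0, "tz": 0, "wx": 0, "wy": 0, "wz": 0, "claw": 0.3}, {"tx": 0, "ty": 0, "tz": 0, "wx": 0, "wy": 0, "wz": 0, "claw": 0.2}, {"tx": 0, "ty": 0, "tz": 0, "wx": 0, "wy": 0, "wz": 0, "claw": 0.2}, {"tx": 0, "ty": 0, "tz": 0, "wx": 0, "wy": 0, "wz": 0, "claw": 0.2}, {"tx": 0, "ty": 0, "tz": -0.1, "wx": 0, "wy": 0, "wz": 0, "claw": 0.2}, {"tx": 0, "ty": 0, "tz": -0.25, "wx": 0, "wy": 0, "wz": 0, "claw": 0.2}, {"tx": 0, "ty": 0, "tz": -0.4, "wx": 0, "wy": 0, "wz": 0, "claw": 0.2}, {"tx": 0, "ty": 0, "tz": -0.55, "wx": 0, "wy": 0, "wz": 0, "claw": 0.2}, {"tx": 0, "ty": 0, "tz": -0.66, "wx": 0, "wy": 0, "wz": 0, "claw": 0.2}, {"tx": 0, "ty": 0, "tz": -0.66, "wx": 0, "wy": 0, "wz": 0, "claw": 0.2}]}}

```text
clock: 37.0
eef_pos: [606.0, -246.8, 223.2]
tool_rot: [-3.138, 0.01, 3.089]
force: [-0.1, -1.0, 0.2]
width: 68.6
gripper_force: 0.0
```

Run:
```python
from h import *
st(); s,p=wlook(); a=ctrl.get_image("scene")
c1=cv2.resize(p["img"],(400,300)); c2=cv2.resize(a["img"][120:290,80:400],(640,340))
o=np.zeros((600,800,3),np.uint8); o[:300,:400]=c1; o[:,:][300-0:600,:640]=c2[:300]
cv2.imwrite("pics/end.png",o[:,:,::-1])
for c,n,b,_ in blobs(red(p),60): print("w",np.round(c),n,wrist_world(p,s,c,75))
t=ctrl.get_image("top")
for n in ("timer","tape"):
  for d in ctrl.trace(t,n)[:1]: print(n,np.round(d["extent"]))
```

```text
t 37.0 [ 606.  -246.8  223.2] [-3.138   0.0096  3.0895] phi 87.01 F [-0.1 -1.   0.2] w 68.6 q [ 0.06  0.68  0.5   1.53 -0.37  1.01  2.18]
w [397.   8.] 80 [[432.88832426 -92.73187105]]
w [383. 200.] 1334 [[ 642.37414039 -107.35857058]]
tape [163. 145.  29.  26.]
```

View pics/end.png

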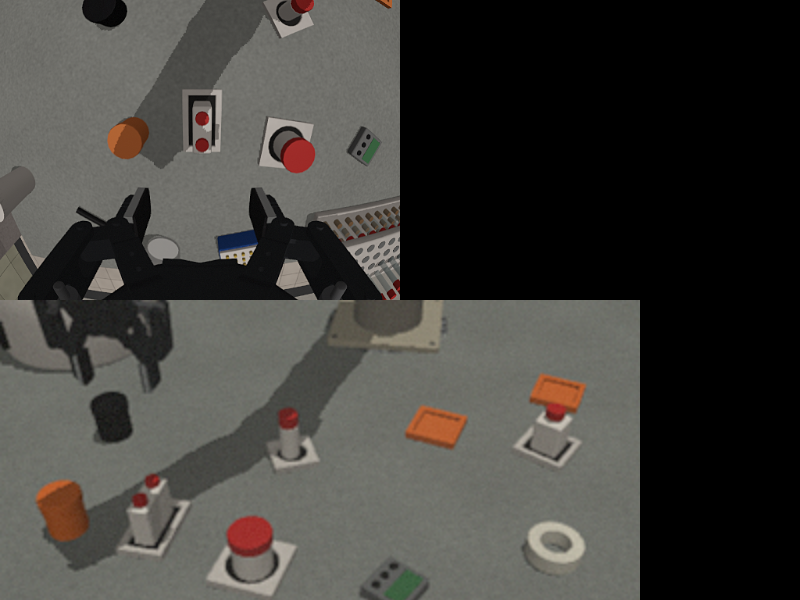

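All four containers stand upright in their nests: in the lower view the pack is at (150,515), the jar at (250,555), the vial at (290,440) and the bottle at (550,435). The timer and tape look untouched and the gripper is clear of everything, so I'm handing in.

```bash
python3 -c "
from cell import ctrl
print(ctrl.finish_job())"
```

```text
the job is handed in; nothing more can be done
None
```

The jar, vial, bottle and pack all stand upright in their matching white nests, and the job was handed in at about 37 s on the robot's clock; the hand-in call gave no verdict.

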